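# Load the tilted gel caster and clip its closing plate in

### The job

Load the leaning gel caster: stack the two glass cassettes from the wire rack in it, both standing on its bottom ledge and lying back flat, one against the black backing sheet and the other against the first, without knocking the glass. Then slide the ears of the orange closing plate down into the spring-clip slots in front of the glass until the plate stands fully home on the ledge, flat against the glass. Leave the wash bottle, dropper bottle and red tip box where they are.

Things in the scene. Friction and masses are not known exactly. Their poses are not given: they have to be found in the camera images.
- caster_bed: Bed of the grey gel caster (fixed). Origin: mid-width, at the foot, where black backing sheet (plane x=0; to z=43 mm, and to 69 mm for y=+-25) meets ledge (plane z=0, to x=-26 mm). +z up the bed (30 deg from vertical), +y across, +x into the bed; open front at -x. Side guides at y=+-32.2 mm, x=0 to -13 mm, flared lips to z=53 mm. All below 0.09 m.
- slot_left (a point): Middle of the mouth of the ear slot on the bed's +y side, axes as the bed's: at x=-22, y=+41.5, z=46 mm of the bed. Slot open at the top and towards the middle, side wall at y=48.5 mm, x=-13 mm (rear wall) to -31 mm (front wall), floor at z=10 mm; side lip flared up to z=53 mm.
- slot_right (a point): The same on the bed's -y side.
- clip_left (a joint): Brass leaf clip lining the front of the left slot, hinged at the mouth; 0 rad at rest, grows as an ear pushes it forward, 0.42 at most. Bulge at z=20 mm of the bed, at rest 17 mm before the backing sheet, while the mouth at the top is 14 mm wide, so the 6 mm ear pushes it at about 0.7 N per mm: it presses the plate back on the glass and brakes it, so push the plate down. About 0.1 rad when home.
- clip_right (a joint): The same clip in the right slot.
- rack: Wire drying rack (fixed), white base 144x60x6 mm. Origin: centre of underside, z up. Four slots along its y at x=-51, -17, +17 (empty), +51 mm, each 9.5 mm wide between two wire hoops 44 mm high, y=+-22 mm; things stand on the base at z=6 mm. The other three hold cassettes and plate in any order.
- cassette_a: Glass gel cassette: 7 mm thick (x), 60 mm wide (y), 92 mm high (z), two panes with blue edge strips and a fixed green comb (47 mm wide, 6 mm thick) rising to z=103 mm. Origin: centre of the bottom face, z up along the glass; either face may be front. About 90 g. Grip the two side edges near the top, above the caster's guides.
- cassette_b: Second glass gel cassette, same as cassette_a; interchangeable. Mind that finger pads reaching behind a held piece can land on the top edge of the piece already standing behind it: grip with the pads shifted to the front.
- plate: Orange closing plate: 6 mm thick (x; ribs 8), 66 mm wide (y), 100 mm high (z); ears on both sides, y=33 to 46 mm, z=14 to 36 mm, 6 mm thick; lower edges bevelled. Origin: centre of the bottom face, z up; either face may be front. About 80 g. Home: bottom on the ledge, back on the second cassette, origin 17 mm before the backing sheet. Grip the side edges near the top.
- wash_bottle: White wash bottle with a red cap and a bent spout, loose, 193 mm tall, 109 x 68 mm over all. Origin: centre of the underside. Leave alone.
- dropper: Small brown dropper bottle with a black teat, loose, 33 mm in diameter, 102 mm tall. Origin: centre of the underside. Leave alone.
- tip_box: Red pipette tip box with a clear lid, loose, 72 x 122 x 71 mm. Origin: centre of the underside. Leave alone.

How it is judged (in metres and radians):
On the way, in this order (a step that is already met when the one before it is completed fails the run):
1. both glass cassettes stand in the caster, leaning back flat, let go (z of cassette_a in the frame of caster_bed between -0.003 and 0.004 m and y of cassette_a in the frame of caster_bed between -0.005 and 0.005 m and x of cassette_a in the frame of caster_bed between -0.015 and -0.001 m and angle between the x axis of each of cassette_a, cassette_b and the x axis of caster_bed, either way round below 0.06 rad and angle between the z axis of each of cassette_a, cassette_b and the z axis of caster_bed, either way round below 0.06 rad and z of cassette_b in the frame of caster_bed between -0.003 and 0.004 m and y of cassette_b in the frame of caster_bed between -0.005 and 0.005 m and x of cassette_b in the frame of caster_bed between -0.015 and -0.001 m and not (contact force between the fingers and cassette_a above 0.2 N) and not (contact force between the fingers and cassette_b above 0.2 N)), for 0.2 s.
2. the plate is home in the slots (z of plate in the frame of caster_bed between -0.003 and 0.0035 m and y of plate in the frame of caster_bed between -0.005 and 0.005 m and x of plate in the frame of caster_bed between -0.02 and -0.014 m and angle between the x axis of plate and the x axis of caster_bed, either way round below 0.06 rad and angle between the z axis of plate and the z axis of caster_bed, either way round below 0.06 rad), for 0.1 s.
At the end, for the whole second after the job is handed in: Cassettes: foot within 4 mm of the ledge, 5 mm of the middle, centres 1-15 mm before the backing sheet, parallel to the bed within 0.06 rad. Plate: foot within 3.5 mm of the ledge, 5 mm of the middle, centre plane 14-20 mm before the sheet, parallel within 0.06 rad. All at rest (all of step 2 and z of cassette_a in the frame of caster_bed between -0.003 and 0.004 m and y of cassette_a in the frame of caster_bed between -0.005 and 0.005 m and x of cassette_a in the frame of caster_bed between -0.015 and -0.001 m and angle between the x axis of each of cassette_a, cassette_b and the x axis of caster_bed, either way round below 0.06 rad and angle between the z axis of each of cassette_a, cassette_b and the z axis of caster_bed, either way round below 0.06 rad and z of cassette_b in the frame of caster_bed between -0.003 and 0.004 m and y of cassette_b in the frame of caster_bed between -0.005 and 0.005 m and x of cassette_b in the frame of caster_bed between -0.015 and -0.001 m and linear speed of each of cassette_a, cassette_b, plate below 0.02 m/s); the robot touches nothing.
It fails at once if the wash bottle is shifted by more than 25 mm or tipped (distance of wash_bottle from where it was at the start of the episode above 0.025 m or angle between wash_bottle's own z axis and vertical above 0.35 rad).
It fails at once if the dropper bottle is shifted by more than 25 mm or tipped (distance of dropper from where it was at the start of the episode above 0.025 m or angle between dropper's own z axis and vertical above 0.35 rad).
It fails at once if the tip box is shifted by more than 25 mm or tipped (distance of tip_box from where it was at the start of the episode above 0.025 m or angle between tip_box's own z axis and vertical above 0.35 rad).
It fails at once if glass is knocked or pressed hard against the caster (over 90 N) (contact force between any of cassette_a, cassette_b and caster_bed above 90 N).
It also fails if it takes over 72 s, if anything falls off the work surface, if the arm or the gripper's body presses on something with over 40 N, if the wrist force passes 120 N, or if a joint passes its speed limit or range.

### The arm

A 6-joint arm with a two-finger parallel gripper is mounted at the origin on a cart in front of the work surface, level with it; the furniture and walls round the work are solid. World frame = base frame: x ahead of the robot, y to its left, z up, the work surface at z = 0. Lengths are in mm, angles in degrees, forces in N, time in s.
With the tool pointing down it reaches from about 300 to 875 mm from the base axis. Payload 4.2 kg.
Tool frame: the origin (TCP) lies between the finger pads; the fingertips stand 14 mm ahead of it and the grasp point (between the pads) lies 5 mm behind it (ctrl.nose_length is the distance from the TCP to the fingertips, in mm); z points along the fingers, y is the line along which they close (so a half turn about z gives the same grasp; the last joint's range is limited). The gripper opens to 85 mm and grips with 20 to 120 N. Pads are 22 mm wide; open, the fingers measure 114 mm over their backs; the gripper's body (76 mm by 85 mm) begins 54 mm behind the grasp point. The pads swing forward as they close: fully open they stand 13 mm farther back than shut.
Start: joints at [-71.391, 18.312, 89.639, -0, 72.044, -1.146], TCP at [194.359, -541.172, 218.638] pointing down, gripper open.
Joint ranges: [-177.97, 177.97], [-48.28, 115.42], [12.27, 149.76], [-77.06, 257.06], [2.81, 150.46], [-146.56, 146.56]. Speed limits (degrees/s): [147.25, 147.25, 180, 180, 180, 180].

### API

Orientations are given as a 3x3 rotation matrix whose columns are the frame's x, y, z axes.
In Python, from plant import ctrl gives the robot as it stands.
- The arm moves only by the shell command python3 drive.py 'ROWS'. ROWS is rows parted by semicolons, their numbers by spaces, 1 to 12 of them, each of 5 numbers: the finger opening in mm, then dx, dy, dz in mm, then a turn about the tool's z in degrees; each row is the pose to reach, as a shift and turn from the pose commanded when the command began, along the tool's axes at that moment; what a row does not reach only later rows make up. A row lasts 1/8 s, in which the tool goes at most 62.5 mm and 10.7 degrees, less where a joint would pass 70% of its speed; a pose out of reach is approached as far as the arm can. The fingers move at their own pace and stop on an object; the grip force is fixed at half the most. Time passes only in rows, so rows that do not move let the fingers close. It prints the time, the measured TCP pose, the force, the opening and the grip force at its end.
- ctrl.sense(): the state, without advancing time (a new reading comes with each control period).
- ctrl.camera(name): name is "side" or "top" or "wrist"; returns the picture (420x560x3 uint8, red, green, blue); there is no depth.
- ctrl.camera_params(name): a dict with "K" (3x3 intrinsics, pixels), "R" (3x3) and "t" (3): a world point X has camera coordinates R X + t; the wrist camera has in their place "tool_from_camera" (4x4, takes a point from camera to tool coordinates, whose origin is the TCP and whose axes are the flange's). Camera axes: x right, y down, z forward; pixel columns grow to the right and rows downward; lengths in mm; the calibration is good to about 2 mm. A picture is of the moment at which its call begins: read the wrist's pose just before it. camera_params takes no time and is no camera call.
- ctrl.job_done(): hands the job in; it is judged then, once.
The state is a dict: "t": time; "qpos": joint angles; "joint_vel": joint speeds; "joint_torque": joint torques, N m; "tcp_pos": TCP position; "ee_rot": TCP orientation; "contact_force": force on the tool from outside, world axes, zero at the start; "ft_torque": the same for the moment, N m; "grip_width": finger opening in mm; "grasp_force": force on a finger pad.
Only numpy, scipy, OpenCV 4.12 (cv2) and the standard library are available. Lean on these libraries where they do the work, as an engineer would, in place of code of your own. Each camera call takes 0.05 s, during which the arm holds its last target. There are 200 camera calls.

## Working session

There is one attempt and no reset: what is moved stays moved. The work goes in short steps, Python scripts to look and compute and a shell command to move; the robot and the scene stay as the last step left them, time stands still between calls to the robot, and variables do not carry over. Pictures are saved under pics/ and viewed, at most 10 in all, crops included, and the job is handed in when it is done.

```bash
ls; mkdir -p pics
python3 - <<'E'
from plant import ctrl
import cv2,numpy as np
a=ctrl.camera("side");b=ctrl.camera("top")
cv2.imwrite("pics/side0.png",a[:,:,::-1]);cv2.imwrite("pics/top0.png",b[:,:,::-1])
for n in("side","top","wrist"):print(n,ctrl.camera_params(n))
s=ctrl.sense();print(s)
E
```

```text
drive.py
pics
plant.py
side {'K': array([[453.30736422,   0.        , 276.88261487],
       [  0.        , 453.30736422, 204.07619467],
       [  0.        ,   0.        ,   1.        ]]), 'R': array([[-0.99860851,  0.05147182,  0.01147598],
       [ 0.02205815,  0.60534824, -0.79565504],
       [-0.04790078, -0.79429476, -0.60564128]]), 't': array([ 558.36261247,   46.82744212, 1017.53653571])}
top {'K': array([[475.20817163,   0.        , 283.92691634],
       [  0.        , 475.20817163, 210.85079574],
       [  0.        ,   0.        ,   1.        ]]), 'R': array([[ 0.02423087, -0.99959405, -0.01498662],
       [-0.99833041, -0.02340854, -0.05280567],
       [ 0.05243342,  0.01624113, -0.99849234]]), 't': array([   8.25022076,  572.17241627, 1071.20893069])}
wrist {'K': array([[323.84312939,   0.        , 283.13946286],
       [  0.        , 323.84312939, 204.1806378 ],
       [  0.        ,   0.        ,   1.        ]]), 'tool_from_camera': array([[-2.81024854e-04, -9.63708970e-01, -2.66954945e-01,
         6.68621124
[... 375 characters left out ...]
4e+01, -1.14671452e+00]), 'joint_vel': array([-0.00815425, -0.07605058, -0.08969259, -0.03217141,  0.01869612,
        0.02400703]), 'joint_torque': array([-8.79966192e-04, -4.16413307e+01, -2.34705126e+01, -1.07375624e-04,
        4.88604055e-03, -2.53899037e-05]), 'tcp_pos': array([ 194.24376522, -540.73383215,  217.86584575]), 'ee_rot': array([[ 9.41118042e-01,  3.38077750e-01, -5.15303090e-04],
       [ 3.38078142e-01, -9.41116852e-01,  1.49698351e-03],
       [ 2.11363964e-05, -1.58305091e-03, -9.99998747e-01]]), 'contact_force': array([-0.60567778,  0.59716884,  0.21931374]), 'ft_torque': array([ 0.03609855,  0.00035028, -0.03146489]), 'grasp_force': 0.0, 'grip_width': 85.195533387338}
```
View pics/side0.png

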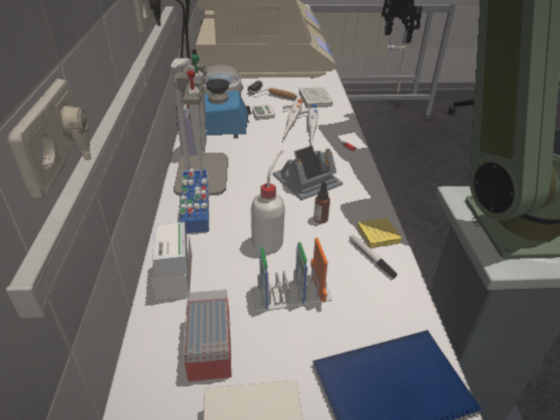

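View pics/top0.png

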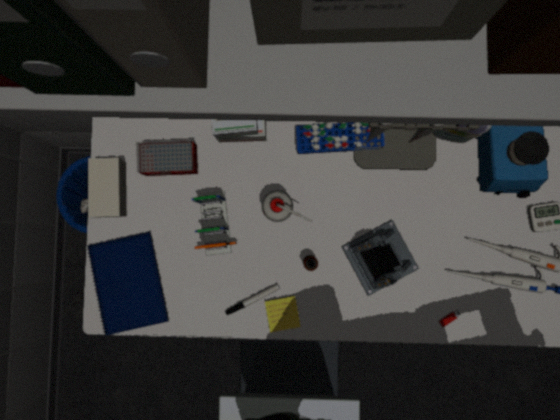

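The side view shows the rack (about 290,280), with two green-combed cassettes and the orange plate in it, and the caster at (308,168). The top view has the rack at (212,222), the caster at (380,257), the dropper at (310,261) and the wash bottle at (278,205).

Create h.py:
```python
from plant import ctrl
import cv2,numpy as np
def cam(n,s=None):
    p=ctrl.camera_params(n);K=p["K"]
    if n=="wrist":
        T=p["tool_from_camera"];R=s["ee_rot"]@T[:3,:3];c=s["ee_rot"]@T[:3,3]+s["tcp_pos"];return K,R.T,-R.T@c
    return K,p["R"],p["t"]
def ray(C,uv):
    K,R,t=C;d=R.T@np.linalg.solve(K,[uv[0],uv[1],1.]);return -R.T@t,d
def onz(C,uv,z):
    c,d=ray(C,uv);return c+d*(z-c[2])/d[2]
def tri(obs):
    A=np.zeros((3,3));b=np.zeros(3);P=[]
    for C,uv in obs:
        c,d=ray(C,uv);d=d/np.linalg.norm(d);M=np.eye(3)-np.outer(d,d);A+=M;b+=M@c;P.append((c,M))
    X=np.linalg.solve(A,b);return X,[float(np.linalg.norm(M@(X-c))) for c,M in P]
def proj(C,X):
    K,R,t=C;q=K@(R@np.asarray(X,float)+t);return q[:2]/q[2]
def snap(name):
    s=ctrl.sense();im=ctrl.camera("wrist");np.savez("pics/"+name+".npz",im=im,ee_rot=s["ee_rot"],tcp_pos=s["tcp_pos"])
    g=cv2.convertScaleAbs(im,alpha=1.0);cv2.imwrite("pics/"+name+".png",g[:,:,::-1]);return s
def load(name):
    d=np.load("pics/"+name+".npz");return d["im"],cam("wrist",d)
```

Run:
```python
from h import *
C=cam("top")
for n,u in dict(rack=(212,222),caster=(380,257),drop=(310,261),wash=(278,205),tip=(168,157)).items(): print(n,onz(C,u,40).round())
s=ctrl.sense();R=s["ee_rot"]
for P in([480,100,350],[400,-100,350]):print((R.T@(np.array(P)-s["tcp_pos"])).round())
```

```text
rack [542. 182.  40.]
caster [ 473. -194.   40.]
drop [460. -39.  40.]
wash [583.  35.  40.]
tip [686. 286.  40.]
[ 486. -507. -131.]
[ 343. -345. -132.]
```

```bash
python3 drive.py '85 60 -40 -60 0;85 110 -75 -110 0;85 160 -110 -130 0;85 210 -145 -130 0;85 260 -180 -130 0;85 310 -210 -130 0;85 345 -238 -130 0;85 345 -238 -130 0'
python3 - <<'E'
from h import *
snap("w1")
E
```

```text
t: 1.1
tcp_pos: [439.9, -197.6, 348.2]
ee_rot: [[0.94, 0.342, -0.0], [0.342, -0.94, 0.001], [-0.0, -0.001, -1.0]]
contact_force: [-0.3, 0.1, -0.3]
grip_width: 85.0
grasp_force: 0.0
```

View pics/w1.png

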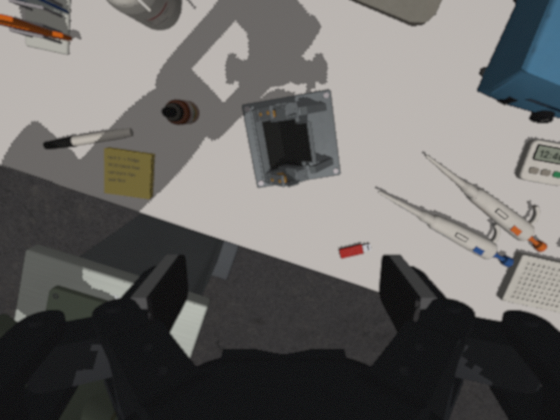

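The caster is at about (292,138). Its brass clips are on the left at (268,113) and (280,178), so the front opens to the left, toward the rack. I'll turn the tool so the camera faces the front, and go closer.

```bash
python3 drive.py '85 10 10 0 -10;85 20 20 0 -20;85 39 40 0 -30;85 39 67 0 -40;85 39 67 0 -50;85 39 67 0 -60;85 39 67 0 -70;85 39 67 30 -80;85 39 67 60 -90;85 39 67 100 -97;85 39 67 100 -97;85 39 67 100 -97'
python3 - <<'E'
from h import *
snap("w2");print(ctrl.sense()["qpos"].round())
E
python3 drive.py '85 0 50 0 0;85 0 100 0 0;85 0 100 0 0'
python3 - <<'E'
from h import *
snap("w3")
a=load("w2")[0][:300,140:440];b=load("w3")[0][:300,40:340]
cv2.imwrite("pics/w23.png",cv2.resize(cv2.convertScaleAbs(np.hstack([a,b])[:,:,::-1],alpha=1.6),(800,400),interpolation=cv2.INTER_CUBIC))
E
```

```text
t: 2.65
tcp_pos: [498.4, -251.3, 250.0]
ee_rot: [[-0.448, 0.894, 0.002], [0.894, 0.448, -0.001], [-0.002, 0.001, -1.0]]
contact_force: [-0.1, 0.4, 0.4]
grip_width: 84.6
grasp_force: 0.0
[-28.  16.  89.  -0.  75. -55.]
t: 3.08
tcp_pos: [590.4, -204.2, 249.8]
ee_rot: [[-0.452, 0.892, 0.004], [0.892, 0.452, -0.001], [-0.002, 0.003, -1.0]]
contact_force: [-0.4, 0.3, -0.4]
grip_width: 85.4
grasp_force: 0.0
```

View pics/w23.png

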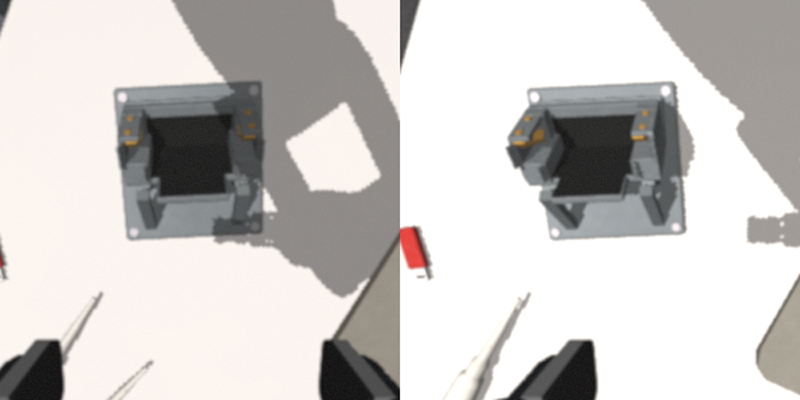

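The caster shows well in both views: base screws at its four corners, and the black sheet between the guides, its foot edge up in the picture and its top edge down. I'll triangulate the screws and sheet corners.

```bash
cat > m.py <<'E'
from h import *
S={}
scr={"w2":[(121,98),(253,90),(134,233),(251,229)],"w3":[(534,97),(666,90),(558,233),(676,228)]}
blk={"w2":(190,150),"w3":(595,150)}
for n,off in(("w2",(140,0)),("w3",(40-300,0))):
    im,C=load(n);g=cv2.cvtColor(im,cv2.COLOR_RGB2GRAY).astype(np.float32);pts=[]
    for u,v in scr[n]:
        x,y=int(u*.75+off[0]),int(v*.75);p=g[y-5:y+6,x-5:x+6];w=np.clip(p-np.median(p)-10,0,None)
        yy,xx=np.mgrid[-5:6,-5:6];pts.append((x+(w*xx).sum()/w.sum(),y+(w*yy).sum()/w.sum()))
    u,v=blk[n];x0,y0=int(u*.75+off[0]),int(v*.75)
    print(n,"black",g[y0,x0],"cols",[int(k) for k in g[60:160:2,x0]],"rows",[int(k) for k in g[y0,x0-50:x0+50:2]],(x0,y0))
    S[n]=(C,np.array(pts))
P=[]
for i in range(4):
    X,e=tri([(S[n][0],S[n][1][i]) for n in S]);P.append(X);print(X.round(1),np.round(e,1))
P=np.array(P);print("sides",*(np.linalg.norm(P[a]-P[b]).round(1) for a,b in((0,1),(2,3),(0,2),(1,3))))
E
python3 m.py
python3 - <<'E'
from h import *
a=load("w2")[0][55:165,215:345];b=load("w3")[0][55:165,110:260]
f=lambda x:cv2.resize(cv2.convertScaleAbs(x[:,:,::-1],alpha=2.5),None,fx=6 if x is a else 5.3,fy=5.3 if x is not a else 6,interpolation=cv2.INTER_CUBIC)
cv2.imwrite("pics/z2.png",cv2.resize(cv2.convertScaleAbs(np.hstack([a,b])[:,:,::-1],alpha=3),(0,0),fx=2.85,fy=2.85,interpolation=cv2.INTER_CUBIC))
E
```

```text
w2 black 20.0 cols [155, 136, 89, 93, 95, 94, 91, 88, 79, 75, 76, 75, 74, 62, 27, 23, 26, 24, 22, 25, 24, 26, 25, 23, 24, 23, 20, 21, 20, 22, 19, 24, 22, 23, 21, 21, 17, 21, 24, 22, 23, 21, 22, 52, 78, 74, 82, 90, 90, 89] rows [44, 34, 41, 47, 47, 49, 62, 66, 66, 66, 45, 30, 14, 16, 16, 22, 21, 20, 22, 22, 20, 20, 17, 23, 22, 20, 23, 19, 21, 23, 20, 24, 19, 22, 22, 19, 23, 21, 22, 23, 38, 41, 48, 48, 47, 46, 48, 48, 46, 40] (282, 112)
w3 black 23.0 cols [170, 165, 112, 106, 108, 108, 108, 94, 85, 84, 85, 83, 83, 69, 32, 25, 29, 28, 28, 27, 30, 27, 28, 29, 29, 24, 23, 23, 25, 24, 26, 24, 25, 22, 20, 22, 26, 24, 23, 24, 25, 24, 23, 62, 88, 84, 95, 106, 105, 105] rows [36, 47, 53, 53, 59, 71, 75, 75, 69, 46, 39, 38, 36, 30, 21, 23, 21, 23, 22, 27, 24, 23, 24, 23, 23, 23, 27, 25, 26, 25, 24, 23, 24, 24, 25, 26, 26, 25, 23, 52, 75, 74, 75, 74, 74, 74, 70, 75, 49, 37] (186, 112)
[ 394.  -176.7   10.9] [0. 0.]
[ 492.  -121.2   11.2] [0. 0.]
[ 451.4 -278.7    9.5] [0.1 0.1]
[ 551.6 -230.3   -3.5] [3. 3.]
sides 112.6 112.1 117.0 125.3
```

View pics/z2.png

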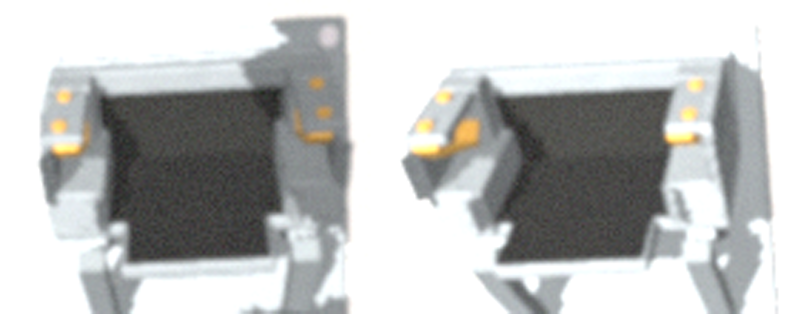

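The bed's brass screws are clear (two on each side). The dark region splits at zoomed row 155, which I take as the ledge/sheet corner, with the sheet's top edge at row 262. A third view displaced along the bed's x will fix the height of those lines.

```bash
python3 drive.py '85 30 -20 0 0;85 60 -50 0 0;85 90 -70 0 0;85 90 -70 0 0;85 90 -70 0 0'
python3 - <<'E'
from h import *
snap("w4");im,C=load("w4")
for n in("w2","w3","w4"):
    im,C=load(n);h=cv2.cvtColor(im,cv2.COLOR_RGB2HSV);m=((h[...,0]>8)&(h[...,0]<28)&(h[...,1]>130)&(h[...,2]>50)).astype(np.uint8)
    k,l,st,ce=cv2.connectedComponentsWithStats(m)
    c0=proj(C,[473,-194,45]);print(n,c0.round(),[(ce[i].round(1).tolist(),int(st[i,4])) for i in range(1,k) if st[i,4]>3 and np.hypot(*(ce[i]-c0))<90])
im,C=load("w4");c0=proj(C,[473,-194,45]).astype(int)
x,y=c0-[100,75];x=max(x,0);y=max(y,0);print(x,y)
cv2.imwrite("pics/z4.png",cv2.resize(cv2.convertScaleAbs(im[y:y+150,x:x+200,::-1],alpha=3),(0,0),fx=4,fy=4,interpolation=cv2.INTER_CUBIC))
E
```

```text
t: 3.75
tcp_pos: [484.6, -157.4, 249.8]
ee_rot: [[-0.449, 0.893, 0.003], [0.893, 0.449, -0.001], [-0.002, 0.002, -1.0]]
contact_force: [0.7, -0.1, 0.9]
grip_width: 85.2
grasp_force: 0.0
w2 [286. 119.] [([326.0, 83.8], 4), ([237.0, 88.5], 6), ([328.0, 94.2], 4), ([235.4, 98.9], 7), ([326.1, 102.9], 15), ([238.2, 107.6], 20)]
w3 [190. 120.] [([223.8, 84.4], 5), ([135.2, 88.6], 5), ([221.0, 94.5], 6), ([128.6, 98.8], 8), ([139.2, 103.9], 88), ([218.4, 103.4], 20)]
w4 [260. 200.] [([295.5, 171.5], 4), ([212.8, 175.4], 5), ([296.5, 185.5], 4), ([210.0, 189.5], 6), ([294.0, 193.5], 4), ([212.1, 198.1], 18)]
160 125
```

View pics/z4.png

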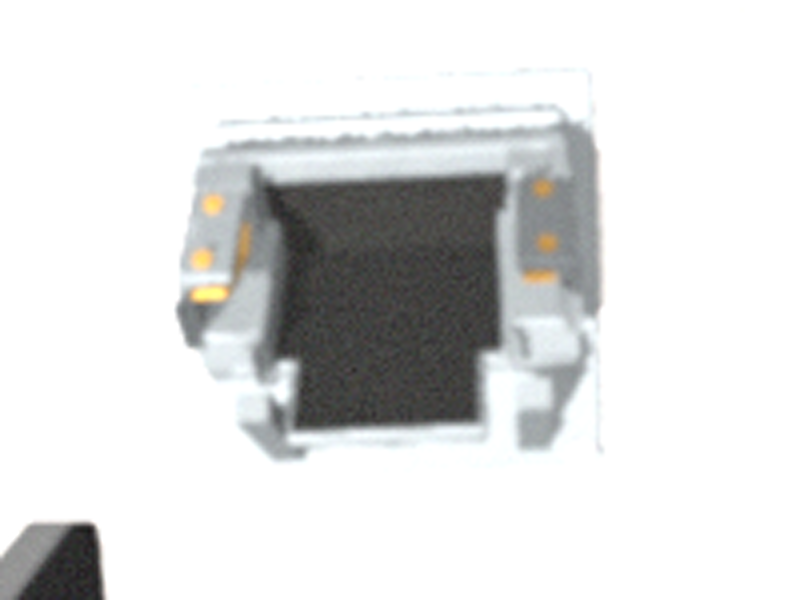

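In the third view the sheet's top edge runs (296,430)–(478,422) in the zoom, and the corner line passes (400,247). I'll combine all three views.

```bash
cat > bed.py <<'E'
from h import *
C={n:load(n)[1] for n in("w2","w3","w4")}
scr=dict(L1=[(237,88.5),(135.2,88.6),(212.8,175.4)],L2=[(235.4,98.9),(128.6,98.8),(210,189.5)],R1=[(326,83.8),(223.8,84.4),(295.5,171.5)],R2=[(328,94.2),(221,94.5),(296.5,185.5)])
Q={}
for k,v in scr.items():
    Q[k],e=tri([(C[n],u) for n,u in zip(C,v)]);print(k,Q[k].round(1),np.round(e,1))
yv=(Q["L1"]+Q["L2"]-Q["R1"]-Q["R2"])/2;print("ysep",np.linalg.norm(yv).round(1),yv.round(1));
zd=(Q["L2"]+Q["R2"]-Q["L1"]-Q["R1"])/2;print("screw axis dir",zd.round(1))
yv[2]=0;yv/=np.linalg.norm(yv);xh=np.array([yv[1],-yv[0],0]);mid=sum(Q.values())/4
print("yaw xh",np.degrees(np.arctan2(xh[1],xh[0])).round(2),"xh",xh.round(4),"mid",mid.round(1))
def lin(u2,u4):
    A=[];b=[]
    for n,u in(("w2",u2),("w4",u4)):
        c,d=ray(C[n],u);c=c-mid;p=np.array([c@xh,c[2]]);q=np.array([d@xh,d[2]]);nn=np.array([-q[1],q[0]]);A.append(nn);b.append(nn@p)
    return np.linalg.solve(A,b)+[0,mid[2]]
for nm,a,b in(("corner",(285.2,109.4),(260,186.75)),("sheettop",(284.6,146.4),(257,231.5)),("ledgefront",(285.2,86.6),(260,170))):print(nm,lin(a,b).round(1))
for a,b in(((259.6,147.3),(234,232.5)),((309.7,145.5),(279.5,230.5))):
    X,e=tri([(C["w2"],a),(C["w4"],b)]);print("tongue corner",X.round(1),np.round(e,1),((X-mid)@yv).round(1))
E
python3 bed.py
```

```text
L1 [ 414.1 -189.2   56.4] [0.1 0.2 0.2]
L2 [ 419.7 -198.7   76.4] [0.1 0.2 0.1]
R1 [ 492.9 -144.8   57. ] [0.2 0.2 0.2]
R2 [ 498.  -154.6   76.7] [0.2 0.1 0.3]
ysep 90.2 [-78.5 -44.3  -0.4]
screw axis dir [ 5.4 -9.6 19.9]
yaw xh 119.41 xh [-0.491   0.8711  0.    ] mid [ 456.2 -171.8   66.6]
corner [-17.   22.1]
sheettop [-53.   80.1]
ledgefront [ 6.2 38.7]
tongue corner [ 461.2 -229.6   80.2] [0.4 0.4] 24.0
tongue corner [ 504.4 -205.8   79.6] [0.2 0.2] -25.3
```

```bash
python3 drive.py '85 40 40 0 -10;85 80 80 0 -20;85 120 120 0 -30;85 160 160 0 -40;85 205 205 0 -50;85 252 255 0 -63;85 252 255 0 -63;85 252 255 0 -63'
python3 - <<'E'
from h import *
snap("r1")
E
python3 drive.py '85 60 50 0 0;85 60 50 0 0;85 60 50 0 0'
python3 - <<'E'
from h import *
snap("r2")
a=load("r1")[0][:290,130:430];b=load("r2")[0][:290,60:360]
cv2.imwrite("pics/r12.png",cv2.resize(cv2.convertScaleAbs(np.hstack([a,b])[:,:,::-1],alpha=1.6),(800,386),interpolation=cv2.INTER_CUBIC))
E
```

```text
t: 4.8
tcp_pos: [598.9, 183.2, 247.8]
ee_rot: [[-1.0, 0.005, -0.001], [0.005, 1.0, -0.001], [0.001, -0.001, -1.0]]
contact_force: [1.0, 0.2, 0.5]
grip_width: 84.7
grasp_force: 0.0
t: 5.22
tcp_pos: [538.5, 232.6, 249.3]
ee_rot: [[-1.0, 0.005, 0.001], [0.005, 1.0, -0.0], [-0.001, -0.0, -1.0]]
contact_force: [0.6, -0.8, 0.0]
grip_width: 84.8
grasp_force: 0.0
```

View pics/r12.png

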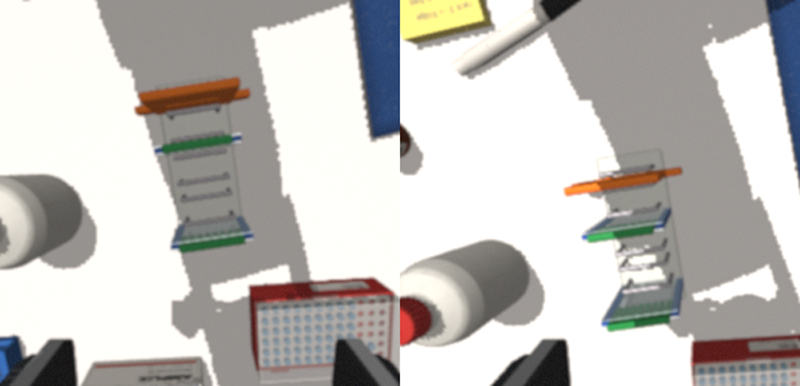

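The plate (orange, at (192,95)) is in the slot nearest the robot. The cassettes are in the next slot (198,143) and in the far slot (211,240), with the empty slot between them.

```bash
cat > rk.py <<'E'
from h import *
C={n:load(n)[1] for n in("r1","r2")}
B={}
for n in C:
    im=load(n)[0];h=cv2.cvtColor(im,cv2.COLOR_RGB2HSV);H,S,V=[h[...,i] for i in range(3)]
    for col,m in(("g",(H>50)&(H<85)&(S>110)&(V>40)),("o",(H>4)&(H<16)&(S>150)&(V>40))):
        m=m.astype(np.uint8);m[285:]=0;k,l,st,ce=cv2.connectedComponentsWithStats(m)
        idx=[i for i in range(1,k) if st[i,4]>60];idx.sort(key=lambda i:ce[i][1])
        for j,i in enumerate(idx):
            ys,xs=np.nonzero(l==i);r=cv2.minAreaRect(np.c_[xs,ys].astype(np.float32));b=cv2.boxPoints(r)
            o=np.argsort(b[:,0]);Lm=b[o[:2]];Rm=b[o[2:]]
            Lm=Lm[np.argsort(Lm[:,1])];Rm=Rm[np.argsort(Rm[:,1])]
            print(n,col,j,int(st[i,4]),np.round(ce[i],1),"Lup",Lm[0].round(1),"Ldn",Lm[1].round(1),"Rup",Rm[0].round(1),"Rdn",Rm[1].round(1));B[n,col,j]=(Lm,Rm)
for col,j in(("o",0),("g",0),("g",1)):
    for s,e in((0,0),(0,1),(1,0),(1,1)):
        if ("r1",col,j) in B and ("r2",col,j) in B:
            X,er=tri([(C[n],B[n,col,j][s][e]) for n in C]);print(col,j,"LR"[s],("up","dn")[e],X.round(1),np.round(er,1))
E
python3 rk.py
```

```text
r1 g 0 248 [277.6 107.6] Lup [251.4 108.8] Ldn [252.1 113.9] Rup [302.6 101.3] Rdn [303.3 106.3]
r1 g 1 207 [288.7 182.8] Lup [264.7 184.2] Ldn [265.4 188.4] Rup [311.9 177.3] Rdn [312.5 181.5]
r1 o 0 116 [64.6 34.6] Lup [60.4 15.8] Ldn [48.8 21.6] Rup [74.8 44.6] Rdn [63.2 50.4]
r1 o 1 1178 [273.1  71.8] Lup [230.2  70.7] Ldn [232.8  86.8] Rup [314.2  57.4] Rdn [316.7  73.5]
r2 g 0 214 [224.5 175.2] Lup [200.6 176.3] Ldn [201.3 180.8] Rup [248.9 169.4] Rdn [249.6 173.9]
r2 g 1 223 [237.6 241.9] Lup [215.5 242.5] Ldn [216.2 247.7] Rup [259.9 236.2] Rdn [260.6 241.3]
r2 o 0 147 [26.5 98.8] Lup [11.7 88.1] Ldn [ 23.4 116.9] Rup [25.5 82.5] Rdn [ 37.2 111.2]
r2 o 1 569 [225.1 136.2] Lup [183.1 138.2] Ldn [184.4 146.6] Rup [268.6 124.7] Rdn [270.  133.1]
o 0 L up [448.3  -4.7 101.6] [2.5 2.5]
o 0 L dn [468.7  22.5 144.3] [6.9 6.9]
o 0 R up [440.9 -67.8  -9.3] [11.4 11.4]
o 0 R dn [463.9 -52.   20.3] [3.4 3.4]
g 0 L up [525.6 155.6 107.1] [0.1 0.1]
g 0 L dn [529.8 156.1 107.6] [0. 0.]
g 0 R up [519.5 200.7 105.8] [0.2 0.2]
g 0 R dn [523.7 201.3 106.4] [0.1 0.1]
g 1 L up [593.4 165.3 104.6] [0.5 0.5]
g 1 L dn [596.8 166.4 109.1] [0.1 0.1]
g 1 R up [587.  209.7 104.2] [0.6 0.6]
g 1 R dn [590.5 210.3 108.4] [0.1 0.1]
```

```bash
python3 drive.py '85 19 -55 40 -8;85 19 -55 80 -8;85 19 -55 100 -8;85 19 -55 100 -8;85 19 -55 100 -8'
python3 - <<'E'
from h import *
s=ctrl.sense();print(s["tcp_pos"].round(1),np.degrees(np.arctan2(s["ee_rot"][1,0],s["ee_rot"][0,0])));print((s["ee_rot"].T@(np.array([519.3,177.8,80])-s["tcp_pos"])).round(1))
E
```

```text
t: 5.9
tcp_pos: [520.9, 178.2, 149.6]
ee_rot: [[-0.991, -0.134, 0.002], [-0.134, 0.991, 0.0], [-0.002, 0.0, -1.0]]
contact_force: [0.5, 0.5, -0.2]
grip_width: 85.0
grasp_force: 0.0
[520.9 178.2 149.6] -172.30581982494348
[ 1.8 -0.2 69.6]
```

```bash
python3 drive.py '85 2 0 35 0;85 2 0 60 0;85 2 0 69 0;85 2 0 69 0;60 2 0 69 0;50 2 0 69 0;50 2 0 69 0;50 2 0 69 0;50 2 0 69 0;50 2 0 69 0'
```

```text
t: 7.15
tcp_pos: [519.5, 179.0, 82.1]
ee_rot: [[-0.991, -0.135, 0.006], [-0.135, 0.991, 0.002], [-0.006, 0.001, -1.0]]
contact_force: [-0.5, 0.2, 9.2]
grip_width: 50.3
grasp_force: 4.6
```

Width 50 mm with an upward force is not a 60 mm grip, so I'll look.

Run:
```python
from h import *
snap("g1");im,_=load("g1");s=cv2.cvtColor(ctrl.camera("side"),cv2.COLOR_RGB2BGR)
a=cv2.resize(cv2.convertScaleAbs(im[:,:,::-1],alpha=1.5),(400,300));b=cv2.resize(s[200:320,210:370],(400,300),interpolation=cv2.INTER_CUBIC)
cv2.imwrite("pics/g1v.png",np.hstack([a,b]))
```

```text
(no output)
```

View pics/g1v.png

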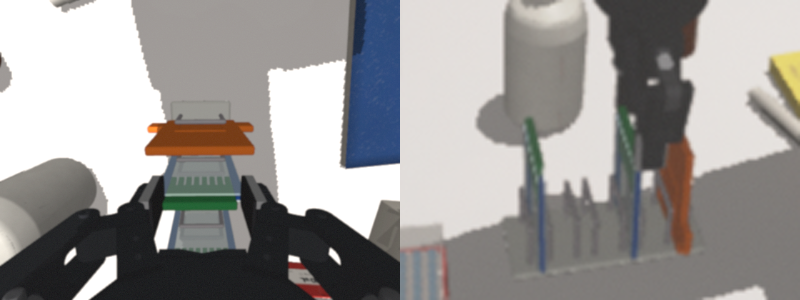

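```bash
cat > green.py <<'E'
from h import *
import sys
im,C=load(sys.argv[1]);h=cv2.cvtColor(im,cv2.COLOR_RGB2HSV);H,S,V=[h[...,i] for i in range(3)]
m=((H>50)&(H<85)&(S>110)&(V>40)).astype(np.uint8);k,l,st,ce=cv2.connectedComponentsWithStats(m)
for i in range(1,k):
    if st[i,4]>60:
        ys,xs=np.nonzero(l==i);b=cv2.boxPoints(cv2.minAreaRect(np.c_[xs,ys].astype(np.float32)));print(st[i],[(p.round(0).tolist(),onz(C,p,float(sys.argv[2])).round(1).tolist()) for p in b])
E
python3 green.py g1 109
python3 - <<'E'
from h import *
im,C=load("g1");s=ctrl.sense();R=s["ee_rot"];T=s["tcp_pos"]
for p in([0,30,-5],[0,30,14],[11,30,14],[-11,30,14]):print(p,proj(C,T+R@np.array(p)).round())
E
```

```text
[ 227  275  104   19 1811] [([227.0, 275.0], [522.6, 154.6, 109.0]), ([330.0, 275.0], [516.5, 199.6, 109.0]), ([330.0, 293.0], [525.3, 201.1, 109.0]), ([227.0, 293.0], [531.5, 155.4, 109.0])]
[0, 30, -5] [342. 254.]
[0, 30, 14] [336. 240.]
[11, 30, 14] [337. 222.]
[-11, 30, 14] [335. 258.]
```

Run:
```python
from h import *
C=cam("side");s=ctrl.sense();R=s["ee_rot"];T=s["tcp_pos"]
for p in([0,25,-5],[0,25,5],[11,25,5],[-11,25,5],[0,35,5],[0,25,14]):print(p,proj(C,T+R@np.array(p)).round())
y=np.array([-.134,.991,0]);c=np.array([524.3,178.5,0])
for z in(6,98):print("strip",z,proj(C,c+30*y+[0,0,z]).round())
print("comb top end",proj(C,c+23.5*y+[0,0,109]).round(),[proj(C,np.array([490.6,174,0])+33*y+[0,0,z]).round() for z in(6,106)])
W=load("g1")[1]
for z in(6,98):print("w strip",z,[proj(W,c+k*30*y+[0,0,z]).round() for k in(-1,1)])
```

```text
[0, 25, -5] [309. 269.]
[0, 25, 5] [308. 274.]
[11, 25, 5] [314. 273.]
[-11, 25, 5] [302. 274.]
[0, 35, 5] [310. 278.]
[0, 25, 14] [308. 277.]
strip 6 [304. 303.]
strip 98 [307. 267.]
comb top end [306. 260.] [array([323., 302.]), array([327., 262.])]
w strip 6 [array([241., 215.]), array([321., 215.])]
w strip 98 [array([218., 273.]), array([343., 273.])]
```

```bash
python3 drive.py '85 0 0 0 0;85 0 0 0 0;85 0 0 0 0;85 0 0 0 0'; python3 -c "
from h import *
print(ctrl.nose_length);snap('g2')"; python3 green.py g2 109;  python3 drive.py '85 0 0 6 0;85 0 0 12 0;85 0 0 12 0;62 0 0 12 0;62 0 0 12 0;62 0 0 12 0;62 0 0 12 0';python3 drive.py '56 0 0 0 0;56 0 0 0 0;56 0 0 0 0;56 0 0 0 0'; python3 -c "
from h import *
snap('g3')"; python3 green.py g3 109
```

```text
t: 7.75
tcp_pos: [517.4, 178.2, 79.4]
ee_rot: [[-0.991, -0.135, -0.0], [-0.135, 0.991, -0.0], [0.0, -0.0, -1.0]]
contact_force: [-0.2, 0.2, 0.8]
grip_width: 85.1
grasp_force: 0.0
14.0
[ 229  279  104   19 1850] [([229.0, 279.0], [521.0, 155.2, 109.0]), ([332.0, 279.0], [514.9, 199.4, 109.0]), ([332.0, 297.0], [523.6, 200.9, 109.0]), ([229.0, 297.0], [529.7, 156.0, 109.0])]
t: 8.68
tcp_pos: [517.6, 178.3, 67.7]
ee_rot: [[-0.991, -0.135, 0.0], [-0.135, 0.991, -0.0], [-0.0, -0.0, -1.0]]
contact_force: [0.4, 0.5, 0.2]
grip_width: 62.0
grasp_force: 0.1
t: 9.18
tcp_pos: [518.1, 178.4, 68.3]
ee_rot: [[-0.991, -0.135, 0.002], [-0.135, 0.991, 0.0], [-0.002, -0.0, -1.0]]
contact_force: [-0.3, -1.7, 5.6]
grip_width: 57.6
grasp_force: 63.3
[ 228  290  113   23 2289] [([228.0, 291.0], [520.9, 156.6, 109.0]), ([340.0, 290.0], [514.3, 200.8, 109.0]), ([340.0, 311.0], [523.7, 202.7, 109.0]), ([228.0, 312.0], [530.5, 157.5, 109.0])]
```

Now 63 N on the glass: the pads sit higher than I assumed, but it is held (foot 62 mm below the TCP, 6 mm toward tool −x). Lift clear of everything and carry.

```bash
python3 drive.py '50 0 0 -20 0;50 0 0 -60 0;50 0 0 -105 0;50 0 0 -150 0;50 0 0 -195 0;50 0 0 -222 0;50 0 0 -222 0'; python3 drive.py '50 10 -20 0 5;50 22 -60 0 13;50 36 -105 0 22;50 50 -150 0 31;50 64 -200 0 40;50 78 -250 0 49;50 92 -300 0 58;50 106 -335 0 65;50 106 -346 0 68;50 106 -346 0 68;50 106 -346 0 68'
python3 - <<'E'
from h import *
s=ctrl.sense();print(s["tcp_pos"].round(1),np.degrees(np.arctan2(s["ee_rot"][1,0],s["ee_rot"][0,0])));print((s["ee_rot"].T@(np.array([460,-178.5,162])-s["tcp_pos"])).round(1))
E
```

```text
t: 10.1
tcp_pos: [518.1, 178.7, 291.0]
ee_rot: [[-0.991, -0.135, 0.004], [-0.135, 0.991, 0.001], [-0.004, 0.001, -1.0]]
contact_force: [0.4, 0.9, -1.6]
grip_width: 57.7
grasp_force: 64.4
t: 11.48
tcp_pos: [459.2, -177.6, 289.0]
ee_rot: [[-0.498, 0.867, -0.001], [0.867, 0.498, 0.001], [0.001, -0.0, -1.0]]
contact_force: [0.4, -0.1, -0.4]
grip_width: 57.3
grasp_force: 64.4
[ 459.2 -177.6  289. ] 119.87583249078924
[ -1.3   0.3 127. ]
```

```bash
python3 - <<'E'
from h import *
snap("c1")
for n,dz in(("g3",40.7),("c1",40.7)):
    im,C=load(n);d=np.load(f"pics/{n}.npz");R,T=d["ee_rot"],d["tcp_pos"]
    h=cv2.cvtColor(im,cv2.COLOR_RGB2HSV);H,S,V=[h[...,i] for i in range(3)]
    m=((H>50)&(H<85)&(S>110)&(V>40)).astype(np.uint8);k,l,st,ce=cv2.connectedComponentsWithStats(m);i=1+np.argmax(st[1:,4])
    ys,xs=np.nonzero(l==i)
    for nm,u in(("Ldn",(xs.min(),ys.max())),("Rdn",(xs.max(),ys.max())),("Lup",(xs.min(),ys.min())),("cen",ce[i])):print(n,nm,u,(R.T@(onz(C,u,T[2]+dz)-T)).round(1))
E
python3 drive.py '50 -1 0 40 -0.5;50 -1 0 85 -0.5;50 -1 0 110 -0.5;50 -1 0 127 -0.5;50 -1 0 127 -0.5'
```

```text
g3 Ldn (np.int64(228), np.int64(312)) [ -9.6 -23.1 -40.7]
g3 Rdn (np.int64(340), np.int64(312)) [ -9.6  22.6 -40.7]
g3 Lup (np.int64(228), np.int64(290)) [  0.4 -22.6 -40.7]
g3 cen [283.48623853 301.22193097] [ -4.7  -0.5 -40.7]
c1 Ldn (np.int64(228), np.int64(311)) [ -9.1 -23.  -40.7]
c1 Rdn (np.int64(339), np.int64(311)) [ -9.1  22.1 -40.7]
c1 Lup (np.int64(228), np.int64(290)) [  0.4 -22.6 -40.7]
c1 cen [283.38601272 300.708901  ] [ -4.4  -0.5 -40.7]
t: 12.15
tcp_pos: [459.0, -178.4, 161.6]
ee_rot: [[-0.506, 0.863, -0.003], [0.863, 0.506, 0.001], [0.002, -0.002, -1.0]]
contact_force: [-0.0, -0.9, -1.1]
grip_width: 57.3
grasp_force: 64.4
```

```bash
cat > b.py <<'E'
from h import *
import sys
O=np.array([464.9,-187.2,21.2]);xin=np.array([.4911,-.8711,0]);yb=np.array([.8711,.4911,0]);zz=np.array([0,0,1.])
s=ctrl.sense();R=s["ee_rot"];T=s["tcp_pos"];d=T-O
a=np.degrees(np.arctan2(R[1,0],R[0,0]))
print("TCP s,y,Z",np.round([d@xin,d@yb,T[2]],1),"turn",round(a-119.4,1),"F in,y,z",np.round([s["contact_force"]@v for v in(xin,yb,zz)],1),"w",round(s["grip_width"],1),"gf",round(s["grasp_force"],1),"t",round(s["t"],1))
if len(sys.argv)>1:
    g=[float(v) for v in sys.argv[1:4]];P=O*[1,1,0]+g[0]*xin+g[1]*yb+g[2]*zz;print("delta",(R.T@(P-T)).round(1))
E
python3 b.py -10 0 96
```

```text
TCP s,y,Z [-10.6  -0.8 161.6] turn 1.0 F in,y,z [ 0.8 -0.5 -1.1] w 57.3 gf 64.4 t 12.2
delta [-0.7  0.9 65.6]
```

```bash
python3 drive.py '50 -1 1 15 1;50 -1 1 30 1;50 -1 1 45 1;50 -1 1 56 1;50 -1 1 62 1;50 -1 1 66 1;50 -1 1 66 1'; python3 b.py
```

```text
t: 13.02
tcp_pos: [461.1, -180.1, 96.6]
ee_rot: [[-0.489, 0.872, 0.0], [0.872, 0.489, -0.0], [-0.0, -0.0, -1.0]]
contact_force: [-0.9, 0.4, -1.3]
grip_width: 57.5
grasp_force: 64.5
TCP s,y,Z [-8.1  0.1 96.6] turn -0.1 F in,y,z [-0.8 -0.6 -1.3] w 57.5 gf 64.5 t 13.0
```

```bash
python3 drive.py '50 -3 0 0 0;50 -6 0 0 0;50 -9 0 0 0;50 -12 0 0.5 0;50 -16 0 1 0;50 -16 0 1 0'; python3 b.py;python3 drive.py '50 -4 0 1 0;50 -8 0 2 0;50 -12 0 3 0;50 -12 0 3 0'; python3 b.py
```

```text
t: 13.78
tcp_pos: [468.7, -194.0, 95.6]
ee_rot: [[-0.488, 0.873, -0.0], [0.873, 0.488, 0.0], [0.001, -0.0, -1.0]]
contact_force: [-1.9, 2.9, 3.6]
grip_width: 57.3
grasp_force: 65.0
TCP s,y,Z [ 7.8 -0.  95.6] turn -0.2 F in,y,z [-3.4 -0.2  3.6] w 57.3 gf 65.0 t 13.8
t: 14.28
tcp_pos: [474.7, -204.9, 92.4]
ee_rot: [[-0.489, 0.873, -0.0], [0.873, 0.489, -0.0], [-0.0, -0.0, -1.0]]
contact_force: [-1.4, 1.9, 2.4]
grip_width: 57.7
grasp_force: 65.1
TCP s,y,Z [20.2 -0.1 92.4] turn -0.2 F in,y,z [-2.3 -0.3  2.4] w 57.7 gf 65.1 t 14.3
```

```bash
python3 drive.py '50 -4 0 2 0;50 -8 0 4 0;50 -11 0 6 0;50 -11 0 6 0'; python3 b.py;python3 drive.py '50 -2 0 2 0;50 -4 0 3.5 0;50 -4 0 3.5 0'; python3 b.py; python3 -c "
from h import *
snap('l1')"; python3 green.py l1 105
```

```text
t: 14.78
tcp_pos: [480.2, -214.2, 86.3]
ee_rot: [[-0.488, 0.873, -0.0], [0.873, 0.488, 0.0], [0.0, 0.0, -1.0]]
contact_force: [-1.1, 1.8, 3.3]
grip_width: 57.6
grasp_force: 64.8
TCP s,y,Z [31.   0.1 86.3] turn -0.2 F in,y,z [-2.1 -0.1  3.3] w 57.6 gf 64.8 t 14.8
t: 15.15
tcp_pos: [482.0, -217.7, 82.9]
ee_rot: [[-0.489, 0.872, -0.0], [0.872, 0.489, -0.0], [0.0, -0.0, -1.0]]
contact_force: [-3.1, 3.0, 1.9]
grip_width: 57.2
grasp_force: 64.9
TCP s,y,Z [35.  -0.1 82.9] turn -0.1 F in,y,z [-4.1 -1.2  1.9] w 57.2 gf 64.9 t 15.2
[ 229  289  110   26 2657] [([229.0, 289.0], [464.5, -238.9, 105.0]), ([338.0, 289.0], [508.5, -214.3, 105.0]), ([338.0, 314.0], [515.5, -225.5, 105.0]), ([229.0, 314.0], [470.4, -250.8, 105.0])]
```

```bash
python3 drive.py '50 -1.5 0 0.5 0;50 -3 0 1 0;50 -3 0 1 0'; python3 b.py;python3 drive.py '50 -1 0 1 0;50 -1 0 2 0;50 -1 0 2 0'; python3 b.py
```

```text
t: 15.58
tcp_pos: [483.3, -220.2, 81.8]
ee_rot: [[-0.489, 0.872, -0.001], [0.872, 0.489, 0.0], [0.0, -0.001, -1.0]]
contact_force: [-2.4, 2.5, 0.9]
grip_width: 57.2
grasp_force: 64.6
TCP s,y,Z [37.7 -0.2 81.8] turn -0.1 F in,y,z [-3.3 -0.9  0.9] w 57.2 gf 64.6 t 15.6
t: 15.95
tcp_pos: [483.6, -220.5, 80.7]
ee_rot: [[-0.489, 0.872, -0.001], [0.872, 0.489, 0.001], [0.001, -0.0, -1.0]]
contact_force: [-3.2, 5.1, 6.1]
grip_width: 57.0
grasp_force: 65.3
TCP s,y,Z [38.2 -0.1 80.7] turn -0.1 F in,y,z [-6.  -0.3  6.1] w 57.0 gf 65.3 t 15.9
```

```bash
python3 drive.py '50 1 0 2 0;50 2 0 4 0;50 2 0 4 0'; python3 b.py;python3 drive.py '50 0.5 0 1 0;50 1 0 2 0;50 1 0 2 0'; python3 b.py
```

```text
t: 16.32
tcp_pos: [482.7, -218.5, 76.8]
ee_rot: [[-0.489, 0.873, -0.0], [0.873, 0.489, 0.001], [0.001, 0.0, -1.0]]
contact_force: [-3.3, 5.9, 7.7]
grip_width: 57.5
grasp_force: 65.3
TCP s,y,Z [36.   0.2 76.8] turn -0.2 F in,y,z [-6.8  0.   7.7] w 57.5 gf 65.3 t 16.3
t: 16.7
tcp_pos: [482.6, -218.1, 75.9]
ee_rot: [[-0.489, 0.872, 0.001], [0.872, 0.489, 0.0], [-0.0, 0.001, -1.0]]
contact_force: [-5.9, 5.5, 13.9]
grip_width: 57.7
grasp_force: 66.0
TCP s,y,Z [35.5  0.2 75.9] turn -0.1 F in,y,z [-7.7 -2.4 13.9] w 57.7 gf 66.0 t 16.7
```

```bash
python3 drive.py '50 1 0 1.5 0;50 1 0 1.5 0'; python3 b.py
```

```text
t: 16.95
tcp_pos: [482.7, -218.3, 75.7]
ee_rot: [[-0.488, 0.873, 0.003], [0.873, 0.488, -0.002], [-0.003, 0.001, -1.0]]
contact_force: [-5.7, 4.8, 21.7]
grip_width: 57.3
grasp_force: 67.0
TCP s,y,Z [35.8  0.3 75.7] turn -0.2 F in,y,z [-7.  -2.6 21.7] w 57.3 gf 67.0 t 16.9
```

```bash
python3 drive.py '50 -0.5 0 -2.5 0;50 -0.5 0 -2.5 0;64 -0.5 0 -2.5 0;70 -0.5 0 -2.5 0;85 -0.5 0 -2.5 0;85 -0.5 0 -2.5 0'; python3 b.py; python3 drive.py '85 10 0 -15 0;85 20 0 -40 0;85 30 0 -85 0;85 30 0 -140 0;85 30 0 -175 0;85 30 0 -175 0'; python3 -c "
from h import *
snap('p1')"; python3 b.py; python3 green.py p1 114
```

```text
t: 17.7
tcp_pos: [482.4, -218.2, 75.0]
ee_rot: [[-0.489, 0.872, 0.0], [0.872, 0.489, -0.0], [-0.0, 0.0, -1.0]]
contact_force: [0.1, -0.0, 0.2]
grip_width: 85.1
grasp_force: 0.0
TCP s,y,Z [35.6  0.  75. ] turn -0.1 F in,y,z [0.1 0.1 0.2] w 85.1 gf 0.0 t 17.7
t: 18.45
tcp_pos: [468.8, -192.0, 254.2]
ee_rot: [[-0.489, 0.872, 0.007], [0.872, 0.489, -0.003], [-0.007, 0.005, -1.0]]
contact_force: [-0.4, 0.8, 0.3]
grip_width: 85.1
grasp_force: 0.0
TCP s,y,Z [  5.2   0.3 251.9] turn -0.1 F in,y,z [-0.  -0.2 -0.4] w 84.8 gf 0.0 t 18.5
[258 221  46  10 403] [([258.0, 221.0], [463.2, -231.5, 114.0]), ([303.0, 221.0], [501.1, -210.4, 114.0]), ([303.0, 230.0], [505.8, -218.4, 114.0]), ([258.0, 230.0], [467.6, -239.7, 114.0])]
```

First cassette is standing (no force after release; comb top at about the predicted place). Now the far one.

```bash
python3 drive.py '85 20 22 0 -6;85 60 63 0 -15;85 100 105 0 -25;85 140 147 0 -35;85 180 188 0 -45;85 220 230 0 -55;85 260 272 0 -64;85 274 286 0 -68.2;85 274 286 50 -68.2;85 274 286 100 -68.2;85 274 286 100 -68.2'
python3 - <<'E'
from h import *
s=ctrl.sense();R=s["ee_rot"];print(np.degrees(np.arctan2(R[1,0],R[0,0])));print((R.T@(np.array([584.6,186.9,68])-s["tcp_pos"])).round(1));snap("f1")
E
python3 green.py f1 109
```

```text
t: 19.88
tcp_pos: [579.2, 186.1, 145.0]
ee_rot: [[-0.991, -0.13, -0.012], [-0.13, 0.992, -0.004], [0.012, -0.002, -1.0]]
contact_force: [-0.1, 0.6, 0.4]
grip_width: 85.0
grasp_force: 0.0
-172.52837879512998
[-6.4  0.3 76.9]
[249 241  71  10 682] [([249.0, 250.0], [596.8, 166.4, 109.0]), ([249.0, 241.0], [590.7, 165.8, 109.0]), ([319.0, 241.0], [584.9, 209.8, 109.0]), ([319.0, 250.0], [590.9, 210.8, 109.0])]
```

```bash
python3 drive.py '85 0 0 10 0;85 0 0 20 0;85 0 0 20 0;85 0 0 20 0';  python3 - <<'E'
from h import *
s=ctrl.sense();R=s["ee_rot"];print(np.degrees(np.arctan2(R[1,0],R[0,0])));print((R.T@(np.array([584.4,187.1,68])-s["tcp_pos"])).round(1))
E
```

```text
t: 20.42
tcp_pos: [583.5, 187.0, 130.6]
ee_rot: [[-0.992, -0.13, 0.001], [-0.13, 0.992, 0.0], [-0.001, 0.0, -1.0]]
contact_force: [-0.1, 0.1, 0.7]
grip_width: 85.1
grasp_force: 0.0
-172.550803472429
[-0.8 -0.  62.6]
```

```bash
python3 drive.py '85 0 0 30 0;85 0 0 52 0;85 0 0 62.5 0;85 0 0 62.5 0;66 0 0 62.5 0;60 0 0 62.5 0;56 0 0 62.5 0;54 0 0 62.5 0;50 0 0 62.5 0;50 0 0 62.5 0;50 0 0 62.5 0'
python3 - <<'E'
from h import *
s=ctrl.sense();print(s["grip_width"])
snap("c2")
im,C=load("c2");d=np.load("pics/c2.npz");R,T=d["ee_rot"],d["tcp_pos"];dz=109-T[2]
h=cv2.cvtColor(im,cv2.COLOR_RGB2HSV);H,S,V=[h[...,i] for i in range(3)]
m=((H>50)&(H<85)&(S>110)&(V>40)).astype(np.uint8);k,l,st,ce=cv2.connectedComponentsWithStats(m);i=1+np.argmax(st[1:,4])
ys,xs=np.nonzero(l==i)
for nm,u in(("Ldn",(xs.min(),ys.max())),("Rdn",(xs.max(),ys.max())),("Lup",(xs.min(),ys.min()))):print(nm,u,(R.T@(onz(C,u,T[2]+dz)-T)).round(1))
E
```

```text
t: 21.8
tcp_pos: [584.5, 187.2, 69.4]
ee_rot: [[-0.992, -0.13, 0.004], [-0.13, 0.992, 0.001], [-0.004, 0.0, -1.0]]
contact_force: [-0.1, -1.5, 5.4]
grip_width: 56.8
grasp_force: 62.4
56.819007604594084
Ldn (np.int64(228), np.int64(313)) [-10.6 -22.6 -39.6]
Rdn (np.int64(339), np.int64(313)) [-10.6  23.1 -39.6]
Lup (np.int64(228), np.int64(293)) [ -1.3 -22.1 -39.6]
```

```bash
python3 drive.py '50 0 0 -20 0;50 0 0 -60 0;50 0 0 -105 0;50 0 0 -150 0;50 0 0 -195 0;50 0 0 -222 0;50 0 0 -222 0'; python3 drive.py '50 10 -20 0 5;50 32 -60 0 13;50 54 -105 0 22;50 76 -150 0 31;50 100 -200 0 40;50 125 -250 0 49;50 150 -300 0 58;50 168 -332 0 65;50 173 -342 0 68;50 173 -342 0 68;50 173 -342 0 68;50 173 -342 0 68'; python3 b.py -15 0 165
```

```text
t: 22.72
tcp_pos: [584.0, 187.3, 291.9]
ee_rot: [[-0.992, -0.13, 0.005], [-0.13, 0.992, 0.001], [-0.005, 0.001, -1.0]]
contact_force: [0.1, -0.8, -1.8]
grip_width: 57.3
grasp_force: 64.1
t: 24.22
tcp_pos: [456.5, -173.5, 289.4]
ee_rot: [[-0.494, 0.87, -0.0], [0.87, 0.494, 0.0], [0.0, 0.0, -1.0]]
contact_force: [0.3, 0.1, -1.4]
grip_width: 56.7
grasp_force: 64.2
TCP s,y,Z [-16.1  -0.6 289.4] turn 0.2 F in,y,z [ 0.   0.4 -1.4] w 56.7 gf 64.2 t 24.2
delta [ -1.1   0.6 124.4]
```

```bash
python3 drive.py '50 -1 0.5 40 0;50 -1 0.5 85 0;50 -1 0.5 120 0;50 -1 0.5 140 0;50 -1 0.5 155 0;50 -1 0.5 168 0;50 -1 0.5 180 0;50 -1 0.5 188 0;50 -1 0.5 188 0;50 -1 0.5 188 0'; python3 b.py
```

```text
t: 25.48
tcp_pos: [457.3, -175.4, 102.0]
ee_rot: [[-0.492, 0.871, 0.001], [0.871, 0.492, -0.0], [-0.001, 0.001, -1.0]]
contact_force: [0.2, -0.2, -1.0]
grip_width: 56.8
grasp_force: 64.2
TCP s,y,Z [-14.   -0.8 102. ] turn 0.0 F in,y,z [ 0.3  0.1 -1. ] w 56.8 gf 64.2 t 25.5
```

```bash
python3 drive.py '50 -3 0.5 0 0;50 -6 0.5 0 0;50 -9 0.5 0 0;50 -13 0.5 0.5 0;50 -17 0.5 1 0;50 -17 0.5 1 0'; python3 b.py;python3 drive.py '50 -4 0 1 0;50 -8 0 2 0;50 -12 0 3 0;50 -12 0 3 0'; python3 b.py
```

```text
t: 26.22
tcp_pos: [465.8, -189.8, 100.6]
ee_rot: [[-0.491, 0.871, -0.0], [0.871, 0.491, 0.0], [0.0, 0.0, -1.0]]
contact_force: [-0.5, 2.7, 1.5]
grip_width: 57.3
grasp_force: 64.5
TCP s,y,Z [  2.7  -0.5 100.6] turn 0.0 F in,y,z [-2.5  0.9  1.5] w 57.3 gf 64.5 t 26.2
t: 26.72
tcp_pos: [471.6, -200.5, 97.5]
ee_rot: [[-0.492, 0.871, -0.0], [0.871, 0.492, -0.0], [0.0, -0.001, -1.0]]
contact_force: [-1.6, 2.1, 2.9]
grip_width: 57.0
grasp_force: 67.8
TCP s,y,Z [14.9 -0.7 97.5] turn 0.1 F in,y,z [-2.6 -0.4  2.9] w 57.0 gf 67.8 t 26.7
```

```bash
python3 drive.py '50 -4 0 2 0;50 -8 0 4 0;50 -11 0 5.5 0;50 -11 0 5.5 0'; python3 b.py;python3 drive.py '50 -2 0 1.5 0;50 -4 0 3 0;50 -4 0 3 0'; python3 b.py; python3 drive.py '50 -1 0 1 0;50 -2 0 1.5 0;50 -2 0 1.5 0'; python3 b.py
```

```text
t: 27.22
tcp_pos: [477.2, -209.9, 91.9]
ee_rot: [[-0.491, 0.871, -0.0], [0.871, 0.491, 0.0], [0.0, 0.0, -1.0]]
contact_force: [-0.6, 2.1, 2.8]
grip_width: 57.1
grasp_force: 70.8
TCP s,y,Z [25.8 -0.4 91.9] turn 0.0 F in,y,z [-2.1  0.5  2.8] w 57.1 gf 70.8 t 27.2
t: 27.6
tcp_pos: [479.0, -213.4, 88.9]
ee_rot: [[-0.492, 0.871, -0.0], [0.871, 0.492, -0.0], [0.0, -0.0, -1.0]]
contact_force: [-1.0, 1.6, 1.9]
grip_width: 56.9
grasp_force: 71.8
TCP s,y,Z [29.7 -0.6 88.9] turn 0.1 F in,y,z [-1.9 -0.1  1.9] w 56.9 gf 71.8 t 27.6
t: 27.98
tcp_pos: [479.5, -214.3, 87.8]
ee_rot: [[-0.492, 0.871, -0.001], [0.871, 0.492, 0.001], [0.002, -0.0, -1.0]]
contact_force: [-3.1, 3.8, 5.3]
grip_width: 56.9
grasp_force: 72.8
TCP s,y,Z [30.8 -0.6 87.8] turn 0.1 F in,y,z [-4.8 -0.8  5.3] w 56.9 gf 72.8 t 28.0
```

```bash
python3 drive.py '50 0.5 0 2 0;50 1.5 0 4 0;50 1.5 0 4 0'; python3 b.py; python3 drive.py '50 0.5 0 1.5 0;50 1 0 3 0;50 1 0 3 0'; python3 b.py
```

```text
t: 28.35
tcp_pos: [478.9, -213.0, 85.2]
ee_rot: [[-0.492, 0.871, -0.0], [0.871, 0.492, 0.001], [0.001, 0.0, -1.0]]
contact_force: [-6.5, 6.2, 15.2]
grip_width: 57.0
grasp_force: 76.5
TCP s,y,Z [29.3 -0.5 85.2] turn 0.1 F in,y,z [-8.6 -2.6 15.2] w 57.0 gf 76.5 t 28.4
t: 28.72
tcp_pos: [478.4, -212.2, 83.4]
ee_rot: [[-0.492, 0.871, 0.0], [0.871, 0.492, 0.001], [0.0, 0.0, -1.0]]
contact_force: [-9.0, 5.9, 22.8]
grip_width: 56.7
grasp_force: 78.9
TCP s,y,Z [28.4 -0.5 83.4] turn 0.1 F in,y,z [-9.5 -4.9 22.8] w 56.7 gf 78.9 t 28.7
```

Run:
```python
from h import *
snap("q1");im,_=load("q1");s=ctrl.camera("side")
a=cv2.resize(cv2.convertScaleAbs(im[200:350,180:390,::-1],alpha=1.6),(420,300),interpolation=cv2.INTER_CUBIC)
b=cv2.resize(cv2.convertScaleAbs(s[125:200,265:360,::-1],alpha=1.6),(380,300),interpolation=cv2.INTER_CUBIC)
cv2.imwrite("pics/q1v.png",np.hstack([a,b]))
```

```text
(no output)
```

View pics/q1v.png

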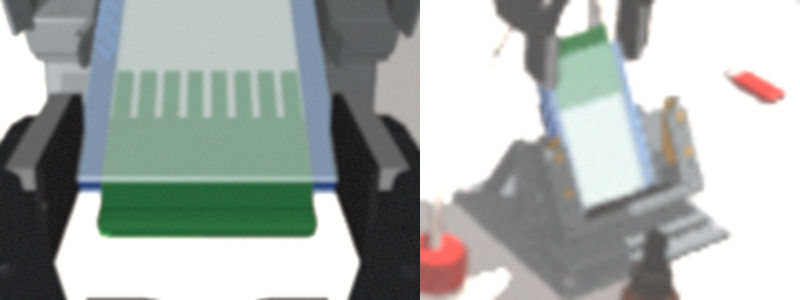

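The wrist view shows the second cassette lying in front of the first, with the two comb tops split at zoomed row 208 and the rear one ending at 235. I'll check these rows against the predicted ones.

Run:
```python
from h import *
im,C=load("q1");O=np.array([464.9,-187.2,21.2]);xh=np.array([.4911,-.8711,0]);Z=np.array([0,0,1.])
bx=xh*np.cos(np.pi/6)-Z*.5;bz=xh*.5+Z*np.cos(np.pi/6)
P=lambda x,z:proj(C,O+bx*x+bz*z).round(1)
print("first back top",P(-.5,103),"first front top",P(-6.5,103),"first glass top front",P(-7,92),"back",P(0,92))
for zf in(0,3,6):print(zf,"2nd comb front top",P(-13.5,103+zf),"back top",P(-7.5,103+zf),"glass top front",P(-14,92+zf),"back",P(-7,92+zf))
print("left floor",P(-20,0),P(-26,0))
g=im[:,285].astype(int)
for r in range(280,325):print(r,g[r].tolist(),im[r,236].tolist(),end=" | ")
```

```text
first back top [285.6 319.7] first front top [285.7 313.7] first glass top front [285.6 290.9] back [285.5 298.3]
0 2nd comb front top [285.8 306.2] back top [285.7 312.7] glass top front [285.7 282.9] back [285.6 290.9]
3 2nd comb front top [285.8 312.8] back top [285.8 319.2] glass top front [285.7 288.9] back [285.6 296.7]
6 2nd comb front top [285.9 319.6] back top [285.8 325.9] glass top front [285.8 295. ] back [285.7 302.7]
left floor [285.  150.7] [285.  142.8]
280 [82, 103, 89] [82, 102, 89] | 281 [83, 103, 90] [82, 103, 90] | 282 [82, 102, 89] [83, 102, 90] | 283 [84, 103, 90] [83, 103, 90] | 284 [83, 103, 90] [82, 103, 89] | 285 [82, 103, 89] [82, 103, 89] | 286 [82, 103, 89] [83, 104, 90] | 287 [88, 108, 94] [89, 109, 95] | 288 [99, 119, 106] [101, 119, 108] | 289 [103, 124, 111] [107, 125, 113] | 290 [88, 109, 95] [88, 109, 95] | 291 [58, 85, 65] [55, 83, 63] | 292 [31, 67, 41] [31, 67, 42] | 293 [24, 64, 36] [25, 65, 36] | 294 [24, 65, 36] [22, 63, 33] | 295 [23, 64, 34] [23, 63, 33] | 296 [24, 64, 35] [24, 64, 35] | 297 [26, 65, 37] [23, 64, 36] | 298 [23, 64, 36] [26,
[... 179 characters left out ...]
 59, 32] [21, 57, 32] | 305 [21, 60, 34] [24, 60, 33] | 306 [24, 63, 34] [24, 61, 33] | 307 [28, 65, 37] [24, 64, 36] | 308 [21, 64, 34] [23, 63, 35] | 309 [26, 67, 38] [25, 65, 34] | 310 [25, 67, 36] [25, 67, 36] | 311 [26, 68, 37] [26, 68, 37] | 312 [26, 71, 39] [29, 72, 41] | 313 [26, 71, 37] [26, 70, 37] | 314 [27, 69, 37] [26, 68, 37] | 315 [26, 66, 38] [22, 65, 35] | 316 [25, 64, 35] [25, 68, 37] | 317 [39, 67, 45] [41, 77, 49] | 318 [86, 99, 85] [88, 110, 90] | 319 [144, 146, 138] [145, 153, 141] | 320 [185, 182, 176] [185, 183, 176] | 321 [198, 193, 188] [198, 193, 188] | 322 [200, 194, 189] [199, 194, 189] | 323 [198, 193, 189] [199, 194, 189] | 324 [199, 194, 190] [199, 194, 190] |
```

```bash
python3 drive.py '50 1 0 1.5 0;50 1.5 0 2.5 0;50 1.5 0 2.5 0'; python3 b.py; python3 drive.py '50 0.5 0 1 0;50 1 0 2 0;50 1 0 2 0'; python3 b.py
```

```text
t: 29.2
tcp_pos: [477.8, -211.1, 81.3]
ee_rot: [[-0.492, 0.871, 0.001], [0.871, 0.492, -0.0], [-0.0, 0.001, -1.0]]
contact_force: [-9.1, 6.2, 24.6]
grip_width: 56.8
grasp_force: 79.2
TCP s,y,Z [27.2 -0.5 81.3] turn 0.1 F in,y,z [-9.9 -4.9 24.6] w 56.8 gf 79.2 t 29.2
t: 29.58
tcp_pos: [477.8, -210.9, 80.7]
ee_rot: [[-0.492, 0.871, 0.002], [0.871, 0.492, -0.002], [-0.003, 0.001, -1.0]]
contact_force: [-10.3, 5.5, 33.5]
grip_width: 56.7
grasp_force: 80.4
TCP s,y,Z [27.  -0.4 80.7] turn 0.1 F in,y,z [-9.9 -6.3 33.5] w 56.7 gf 80.4 t 29.6
```

```bash
python3 drive.py '50 -1 0 -2 0;50 -1 0 -2 0;64 -1 0 -2 0;70 -1 0 -2 0;85 -1 0 -2 0;85 -1 0 -2 0'; python3 b.py; python3 drive.py '85 10 0 -15 0;85 20 0 -40 0;85 30 0 -85 0;85 30 0 -140 0;85 30 0 -140 0;85 30 0 -140 0';python3 b.py;  python3 - <<'E'
from h import *
snap("p2");im,C=load("p2");O=np.array([464.9,-187.2,21.2]);xh=np.array([.4911,-.8711,0]);Z=np.array([0,0,1.]);yb=np.array([.8711,.4911,0])
bx=xh*np.cos(np.pi/6)-Z*.5;bz=xh*.5+Z*np.cos(np.pi/6)
P=lambda x,z,y=0:proj(C,O+bx*x+bz*z+yb*y).round(1)
print("1st back top",P(-.5,103),"front top",P(-6.5,103),"2nd front top",P(-13.5,103),"2nd glass front top",P(-14,92),"2nd ends",P(-7.5,103,-23.5),P(-7.5,103,23.5),"foot 2nd",P(-14,0))
h=cv2.cvtColor(im,cv2.COLOR_RGB2HSV);H,S,V=[h[...,i] for i in range(3)]
m=((H>50)&(H<85)&(S>110)&(V>40)).astype(np.uint8);k,l,st,ce=cv2.connectedComponentsWithStats(m);i=1+np.argmax(st[1:,4]);print(st[i],ce[i])
c=int(ce[i][0])
print([(r,im[r,c].tolist()) for r in range(st[i,1]-6,st[i,1]+st[i,3]+4)])
E
```

```text
t: 30.32
tcp_pos: [478.2, -211.7, 77.8]
ee_rot: [[-0.492, 0.871, -0.0], [0.871, 0.492, -0.0], [-0.0, -0.0, -1.0]]
contact_force: [-0.4, 0.2, -0.2]
grip_width: 85.1
grasp_force: 0.0
TCP s,y,Z [27.9 -0.5 77.8] turn 0.1 F in,y,z [-0.4 -0.2 -0.2] w 85.1 gf 0.0 t 30.3
t: 31.08
tcp_pos: [462.8, -184.9, 218.4]
ee_rot: [[-0.492, 0.871, 0.0], [0.871, 0.492, -0.0], [-0.0, 0.0, -1.0]]
contact_force: [-0.6, -0.0, -0.4]
grip_width: 84.8
grasp_force: 0.0
TCP s,y,Z [ -3.   -0.7 218.4] turn 0.1 F in,y,z [-0.3 -0.5 -0.4] w 84.8 gf 0.0 t 31.1
1st back top [284.7 257.5] front top [284.7 253.5] 2nd front top [284.7 248.6] 2nd glass front top [284.7 238.2] 2nd ends [257.7 252.8] [311.7 252.8] foot 2nd [284.4 171.1]
[257 240  54  16 791] [283.78761062 247.08723135]
[(234, [65, 86, 73]), (235, [65, 84, 71]), (236, [69, 86, 75]), (237, [75, 93, 82]), (238, [78, 99, 85]), (239, [61, 88, 69]), (240, [39, 76, 48]), (241, [27, 70, 37]), (242, [21, 68, 34]), (243, [23, 69, 37]), (244, [23, 67, 35]), (245, [24, 68, 35]), (246, [28, 73, 39]), (247, [30, 82, 43]), (248, [36, 91, 49]), (249, [33, 91, 48]), (250, [30, 86, 45]), (251, [31, 84, 45]), (252, [35, 89, 49]), (253, [36, 94, 53]), (254, [35, 91, 49]), (255, [53, 91, 60]), (256, [95, 112, 94]), (257, [130, 135, 125]), (258, [152, 150, 145]), (259, [156, 151, 148])]
```

Both cassettes sit as predicted (edges within 1–2 px). Now the plate.

```bash
python3 drive.py '85 20 10 -25 -6;85 60 40 -25 -15;85 105 70 -25 -25;85 150 100 -25 -35;85 195 130 -25 -45;85 240 158 -25 -55;85 280 184 0 -64;85 300 197 30 -68;85 300 197 60 -68;85 300 197 60 -68;85 300 197 60 -68;85 300 197 60 -68'
cat > org.py <<'E'
from h import *
import sys
snap(sys.argv[1]);im,C=load(sys.argv[1]);d=np.load(f"pics/{sys.argv[1]}.npz");R,T=d["ee_rot"],d["tcp_pos"]
h=cv2.cvtColor(im,cv2.COLOR_RGB2HSV);H,S,V=[h[...,i] for i in range(3)]
m=((H>2)&(H<16)&(S>150)&(V>40)).astype(np.uint8);k,l,st,ce=cv2.connectedComponentsWithStats(m);i=1+np.argmax(st[1:,4]);print(st[i],ce[i])
zt=float(sys.argv[2]);c=int(ce[i][0])
for cc in(c-25,c,c+25):
    ys=np.nonzero(l[:,cc]==i)[0];print(cc,ys.min(),ys.max(),[onz(C,(cc,v),zt).round(1).tolist() for v in(ys.min()-.5,ys.max()+.5)],im[ys.min():ys.max()+1,cc,0].tolist())
ang=np.degrees(np.arctan2(R[1,0],R[0,0]));print(ang)
for r in range(st[i,1],st[i,1]+st[i,3],3):
    xs=np.nonzero(l[r]==i)[0];print(r,xs.min(),xs.max(),end="; ")
E
python3 org.py o1 106
```

```text
t: 32.62
tcp_pos: [488.1, 172.6, 159.3]
ee_rot: [[-0.992, -0.129, 0.002], [-0.129, 0.992, 0.001], [-0.002, 0.0, -1.0]]
contact_force: [-0.5, -0.4, -0.2]
grip_width: 85.2
grasp_force: 0.0
[ 233  189  103   38 2939] [284.21095611 209.56345696]
259 196 226 [[474.1, 154.7, 106.0], [495.8, 157.1, 106.0]] [68, 70, 68, 69, 69, 69, 73, 75, 72, 71, 71, 69, 71, 70, 70, 70, 69, 69, 70, 69, 68, 70, 71, 79, 89, 95, 97, 98, 97, 96, 91]
284 196 226 [[472.0, 171.2, 106.0], [493.7, 174.0, 106.0]] [70, 69, 69, 70, 72, 77, 83, 84, 74, 70, 70, 70, 71, 69, 70, 70, 70, 70, 70, 71, 71, 71, 73, 81, 91, 96, 99, 98, 97, 94, 87]
309 194 225 [[468.5, 187.5, 106.0], [490.7, 190.9, 106.0]] [68, 69, 70, 69, 69, 69, 70, 72, 73, 70, 70, 71, 70, 70, 70, 69, 70, 70, 70, 69, 68, 71, 69, 71, 76, 85, 94, 98, 98, 98, 96, 93]
-172.58783223158233
189 310 315; 192 250 330; 195 235 334; 198 233 335; 201 233 324; 204 245 323; 207 244 324; 210 243 326; 213 241 327; 216 240 328; 219 239 330; 222 237 330; 225 238 329;
```

```bash
python3 - <<'E'
from h import *
s=ctrl.sense();R=s["ee_rot"];print((R.T@(np.array([486.8,173.1,73])-s["tcp_pos"])).round(1))
E
python3 drive.py '85 1.4 1 45 0;85 1.4 1 75 0;85 1.4 1 86 0;85 1.4 1 86 0;72 1.4 1 86 0;68 1.4 1 86 0;62 1.4 1 86 0;58 1.4 1 86 0;56 1.4 1 86 0;56 1.4 1 86 0;56 1.4 1 86 0'; python3 org.py o2 106
```

```text
[ 1.3  0.7 86.2]
t: 34.05
tcp_pos: [487.2, 173.8, 73.9]
ee_rot: [[-0.992, -0.13, 0.004], [-0.13, 0.992, 0.001], [-0.004, 0.0, -1.0]]
contact_force: [-0.7, -0.2, 5.7]
grip_width: 63.6
grasp_force: 64.1
[ 208  216  151   83 9531] [282.79477494 261.65544014]
257 231 296 [[465.9, 160.4, 106.0], [495.9, 163.7, 106.0]] [76, 78, 75, 76, 77, 75, 76, 76, 76, 76, 75, 77, 77, 86, 94, 93, 86, 78, 75, 75, 77, 76, 76, 76, 76, 76, 76, 77, 76, 76, 77, 75, 76, 76, 75, 76, 75, 76, 76, 76, 76, 77, 76, 75, 75, 77, 77, 76, 76, 77, 76, 75, 76, 79, 84, 94, 100, 104, 105, 106, 105, 106, 104, 104, 103, 98]
282 230 296 [[464.1, 170.4, 106.0], [494.6, 174.4, 106.0]] [74, 76, 75, 75, 75, 77, 76, 76, 77, 76, 77, 76, 75, 80, 90, 98, 92, 82, 77, 76, 77, 77, 75, 76, 76, 76, 76, 76, 77, 76, 76, 75, 76, 76, 77, 76, 76, 76, 78, 77, 76, 76, 76, 76, 77, 76, 76, 76, 76, 76, 75, 76, 77, 76, 81, 88, 96, 102, 105, 106, 106, 106, 106, 104, 103, 100, 94]
307 230 296 [[462.8, 180.5, 106.0], [493.2, 185.1, 106.0]] [75, 76, 76, 76, 76, 76, 76, 78, 76, 75, 77, 77, 76, 83, 93, 95, 89, 80, 76, 75, 76, 76, 76, 76, 77, 76, 76, 76, 77, 76, 77, 77, 76, 77, 76, 76, 77, 75, 75, 75, 76, 76, 76, 76, 76, 76, 76, 75, 75, 76, 77, 77, 76, 78, 83, 92, 100, 103, 105, 105, 106, 106, 105, 105, 103, 99, 91]
-172.53963623492015
216 317 324; 219 237 328; 222 236 330; 225 215 350; 228 214 352; 231 212 354; 234 210 355; 237 210 354; 240 227 337; 243 227 338; 246 226 340; 249 224 341; 252 223 343; 255 222 344; 258 221 345; 261 219 347; 264 219 348; 267 217 350; 270 214 352; 273 214 353; 276 213 354; 279 212 356; 282 210 357; 285 209 358; 288 208 358; 291 208 358; 294 208 358; 297 208 210;
```

```bash
python3 drive.py '50 0 0 -20 0;50 0 0 -60 0;50 0 0 -105 0;50 0 0 -150 0;50 0 0 -195 0;50 0 0 -222 0;50 0 0 -222 0'; python3 drive.py '50 6 -20 0 5;50 14 -60 0 13;50 23 -105 0 22;50 32 -150 0 31;50 41 -200 0 40;50 50 -250 0 49;50 60 -300 0 58;50 68 -338 0 65;50 71 -351 0 68;50 71 -351 0 68;50 71 -351 0 68;50 71 -351 0 68'; python3 b.py -6 0 144
```

```text
t: 34.98
tcp_pos: [486.7, 173.8, 296.4]
ee_rot: [[-0.992, -0.13, 0.005], [-0.13, 0.992, 0.002], [-0.005, 0.001, -1.0]]
contact_force: [0.8, 0.1, -1.4]
grip_width: 63.7
grasp_force: 66.2
t: 36.48
tcp_pos: [461.1, -182.6, 294.1]
ee_rot: [[-0.494, 0.87, 0.0], [0.87, 0.494, 0.0], [0.0, 0.0, -1.0]]
contact_force: [-1.0, -0.2, -0.9]
grip_width: 63.3
grasp_force: 66.2
TCP s,y,Z [ -5.9  -1.  294.1] turn 0.2 F in,y,z [-0.3 -0.9 -0.9] w 63.3 gf 66.2 t 36.5
delta [1.000e-01 1.000e+00 1.501e+02]
```

```bash
python3 drive.py '50 0 1 40 0;50 0 1 85 0;50 0 1 115 0;50 0 1 135 0;50 0 1 145 0;50 0 1 150 0;50 0 1 150 0'; python3 b.py; python3 drive.py '50 -4 0 0 0;50 -8 0 0 0;50 -12 0 0 0;50 -16 0 0.5 0;50 -20 0 1 0;50 -20 0 1 0'; python3 b.py
```

```text
t: 37.35
tcp_pos: [462.2, -183.2, 144.5]
ee_rot: [[-0.492, 0.871, 0.001], [0.871, 0.492, -0.0], [-0.001, 0.0, -1.0]]
contact_force: [-0.1, 0.5, -0.2]
grip_width: 63.3
grasp_force: 66.2
TCP s,y,Z [ -4.8  -0.4 144.5] turn 0.1 F in,y,z [-0.5  0.2 -0.2] w 63.3 gf 66.2 t 37.4
t: 38.1
tcp_pos: [471.6, -200.5, 143.2]
ee_rot: [[-0.491, 0.871, -0.0], [0.871, 0.491, 0.001], [0.001, 0.0, -1.0]]
contact_force: [-0.6, 2.8, 1.4]
grip_width: 63.4
grasp_force: 66.6
TCP s,y,Z [ 14.9  -0.7 143.2] turn 0.0 F in,y,z [-2.7  0.9  1.4] w 63.4 gf 66.6 t 38.1
```

```bash
python3 drive.py '50 -4 0 0.5 0;50 -8 0 1 0;50 -12 0 2 0;50 -16 0 3 0;50 -20 0 4 0;50 -24 0 5 0;50 -24 0 5 0'; python3 b.py; python3 drive.py '50 -4 0 2 0;50 -8 0 4 0;50 -11.5 0 6 0;50 -11.5 0 6 0'; python3 b.py; python3 org.py o3 131|tail -3
```

```text
t: 38.98
tcp_pos: [483.5, -221.9, 137.9]
ee_rot: [[-0.492, 0.871, -0.0], [0.871, 0.492, -0.0], [0.0, -0.0, -1.0]]
contact_force: [-0.8, 3.1, 2.8]
grip_width: 63.6
grasp_force: 66.1
TCP s,y,Z [ 39.3  -0.9 137.9] turn 0.1 F in,y,z [-3.1  0.9  2.8] w 63.6 gf 66.1 t 39.0
t: 39.48
tcp_pos: [489.3, -231.8, 131.9]
ee_rot: [[-0.491, 0.871, 0.0], [0.871, 0.491, 0.0], [0.0, 0.0, -1.0]]
contact_force: [-0.7, 2.4, 2.0]
grip_width: 63.4
grasp_force: 66.2
TCP s,y,Z [ 50.8  -0.6 131.9] turn 0.0 F in,y,z [-2.4  0.6  2. ] w 63.4 gf 66.2 t 39.5
307 155 290 [[474.6, -183.5, 131.0], [512.0, -246.8, 131.0]] [118, 117, 111, 109, 115, 121, 116, 107, 100, 102, 105, 103, 101, 99, 100, 105, 116, 126, 130, 125, 118, 112, 116, 121, 123, 118, 108, 101, 105, 113, 114, 107, 101, 98, 99, 105, 115, 127, 133, 131, 125, 118, 113, 117, 125, 128, 120, 110, 106, 106, 114, 122, 130, 135, 136, 129, 125, 135, 147, 146, 127, 106, 99, 98, 99, 99, 98, 98, 98, 98, 99, 98, 98, 98, 99, 100, 99, 98, 98, 99, 99, 98, 98, 99, 99, 99, 100, 99, 99, 99, 99, 99, 99, 97, 99, 99, 99, 99, 98, 98, 99, 98, 99, 99, 98, 99, 100, 98, 99, 99, 99, 99, 99, 99, 99, 98, 99, 99, 99, 98, 99, 99, 98, 97, 99, 99, 99, 99, 103, 109, 111, 112, 107, 104, 102, 102]
119.43329157405955
154 328 329; 157 232 332; 160 231 332; 163 230 333; 166 229 334; 169 210 355; 172 208 356; 175 207 357; 178 207 357; 181 206 358; 184 205 359; 187 204 360; 190 204 359; 193 204 356; 196 224 340; 199 224 341; 202 223 341; 205 223 342; 208 222 342; 211 222 343; 214 221 344; 217 221 344; 220 220 345; 223 219 346; 226 219 346; 229 219 346; 232 218 346; 235 218 347; 238 218 348; 241 217 348; 244 216 349; 247 216 350; 250 214 350; 253 213 353; 256 213 353; 259 213 353; 262 213 354; 265 212 354; 268 212 355; 271 211 355; 274 210 356; 277 210 357; 280 209 357; 283 208 358; 286 208 358; 289 208 357; 292 209 355;
```

```bash
python3 - <<'E'
from h import *
im,C=load("o3");O=np.array([464.9,-187.2,21.2]);xh=np.array([.4911,-.8711,0]);Z=np.array([0,0,1.]);yb=np.array([.8711,.4911,0])
bx=xh*np.cos(np.pi/6)-Z*.5;bz=xh*.5+Z*np.cos(np.pi/6)
P=lambda x,z,y=0:proj(C,O+bx*x+bz*z+yb*y).round(1)
for zf in(49,51,53):
  for t in(0,.025):
    f=lambda h,w=0:P(-20-t*h+0,zf+h,w)
    print(zf,t,"foot",f(0)[1],"ear lo",f(14,46),"ear hi",f(36,46),f(36,-46)[0],"top back",P(-14-t*100,zf+100)[1])
print("mouth R",P(-22,46,41.5),"L",P(-22,46,-41.5))
E
python3 drive.py '50 1 0 2 0;50 2 0 3.5 0;50 3 0 5 0;50 4 0 7 0;50 4 0 7 0'; python3 b.py
```

```text
49 0 foot 152.8 ear lo [358.4 166.3] ear hi [364.6 190.2] 206.0 top back 295.9
49 0.025 foot 152.8 ear lo [358.5 165.8] ear hi [364.9 189. ] 205.7 top back 293.1
51 0 foot 154.7 ear lo [358.9 168.3] ear hi [365.2 192.5] 205.4 top back 299.9
51 0.025 foot 154.7 ear lo [359.  167.8] ear hi [365.5 191.4] 205.1 top back 297.2
53 0 foot 156.5 ear lo [359.5 170.3] ear hi [365.8 194.9] 204.8 top back 304.1
53 0.025 foot 156.5 ear lo [359.6 169.9] ear hi [366.1 193.8] 204.5 top back 301.3
mouth R [347.9 147.6] L [222.2 147.6]
t: 40.15
tcp_pos: [486.9, -227.7, 124.8]
ee_rot: [[-0.492, 0.871, -0.001], [0.871, 0.492, 0.001], [0.001, -0.0, -1.0]]
contact_force: [-0.8, 2.7, 1.0]
grip_width: 63.2
grasp_force: 66.0
TCP s,y,Z [ 46.1  -0.7 124.8] turn 0.1 F in,y,z [-2.7  0.6  1. ] w 63.2 gf 66.0 t 40.1
```

```bash
python3 drive.py '50 1 0.8 2 0;50 2 0.8 4 0;50 3 0.8 6 0;50 4 0.8 8 0;50 5 0.8 10 0;50 5 0.8 10 0'; python3 b.py;  python3 drive.py '50 1 0 2 0;50 2 0 4 0;50 3 0 6 0;50 4 0 8 0;50 4 0 8 0'; python3 b.py
```

```text
t: 40.9
tcp_pos: [485.2, -223.0, 114.8]
ee_rot: [[-0.492, 0.871, -0.001], [0.871, 0.492, 0.001], [0.001, -0.0, -1.0]]
contact_force: [-1.1, 2.4, 1.6]
grip_width: 63.6
grasp_force: 66.1
TCP s,y,Z [4.120e+01 1.000e-01 1.148e+02] turn 0.0 F in,y,z [-2.6  0.2  1.6] w 63.6 gf 66.1 t 40.9
t: 41.52
tcp_pos: [483.2, -219.5, 106.8]
ee_rot: [[-0.492, 0.871, -0.001], [0.871, 0.492, 0.001], [0.001, -0.0, -1.0]]
contact_force: [-1.7, 2.9, 0.7]
grip_width: 63.2
grasp_force: 66.2
TCP s,y,Z [ 37.1   0.  106.8] turn 0.0 F in,y,z [-3.3 -0.1  0.7] w 63.2 gf 66.2 t 41.5
```

```bash
python3 drive.py '50 1 0 2 0;50 2 0 4 0;50 3 0 6 0;50 4 0 8 0;50 4 0 8 0'; python3 b.py;  python3 drive.py '50 1 0 2 0;50 2 0 4 0;50 3 0 6 0;50 3 0 6 0'; python3 b.py
```

```text
t: 42.15
tcp_pos: [481.2, -216.1, 98.8]
ee_rot: [[-0.492, 0.871, -0.001], [0.871, 0.492, 0.001], [0.001, -0.0, -1.0]]
contact_force: [-0.9, 3.6, 0.8]
grip_width: 63.5
grasp_force: 66.2
TCP s,y,Z [33.1 -0.  98.8] turn 0.0 F in,y,z [-3.5  1.   0.8] w 63.5 gf 66.2 t 42.1
t: 42.65
tcp_pos: [480.4, -214.0, 93.3]
ee_rot: [[-0.492, 0.871, 0.001], [0.871, 0.492, -0.001], [-0.001, 0.001, -1.0]]
contact_force: [-0.5, 1.2, 3.7]
grip_width: 63.7
grasp_force: 66.5
TCP s,y,Z [30.9  0.3 93.3] turn 0.1 F in,y,z [-1.3  0.2  3.7] w 63.7 gf 66.5 t 42.6
```

Clips start to engage. Continue pushing down.

```bash
python3 drive.py '50 1 0 2 0;50 2 0 4 0;50 2 0 4 0'; python3 b.py;  python3 drive.py '50 0.5 0 1.5 0;50 1 0 3 0;50 1 0 3 0'; python3 b.py
```

```text
t: 43.02
tcp_pos: [479.8, -212.5, 89.6]
ee_rot: [[-0.492, 0.871, 0.002], [0.871, 0.492, -0.001], [-0.002, 0.001, -1.0]]
contact_force: [0.1, 1.0, 5.3]
grip_width: 63.4
grasp_force: 66.7
TCP s,y,Z [29.4  0.6 89.6] turn 0.0 F in,y,z [-0.8  0.6  5.3] w 63.4 gf 66.7 t 43.0
t: 43.4
tcp_pos: [479.7, -212.3, 87.1]
ee_rot: [[-0.492, 0.871, 0.003], [0.871, 0.492, -0.002], [-0.004, 0.001, -1.0]]
contact_force: [-0.6, -1.3, 8.4]
grip_width: 63.1
grasp_force: 67.2
TCP s,y,Z [29.1  0.6 87.1] turn 0.0 F in,y,z [ 0.8 -1.2  8.4] w 63.1 gf 67.2 t 43.4
```

```bash
python3 drive.py '50 0.5 0 1.5 0;50 0.5 0 2 0;50 0.5 0 2 0'; python3 b.py
```

```text
t: 43.78
tcp_pos: [479.9, -212.5, 87.0]
ee_rot: [[-0.492, 0.871, 0.005], [0.871, 0.492, -0.004], [-0.006, 0.002, -1.0]]
contact_force: [-3.2, -1.2, 19.0]
grip_width: 63.5
grasp_force: 68.2
TCP s,y,Z [29.4  0.6 87. ] turn 0.0 F in,y,z [-0.5 -3.4 19. ] w 63.5 gf 68.2 t 43.8
```

```bash
python3 drive.py '50 0 0 2 0;50 0 0 2 0'; python3 b.py; python3 drive.py '50 0 0 -4 0;50 0 0 -4 0;66 0 0 -4 0;74 0 0 -4 0;85 0 0 -4 0;85 0 0 -4 0'; python3 drive.py '85 10 0 -15 0;85 20 0 -40 0;85 30 0 -85 0;85 30 0 -130 0;85 30 0 -130 0;85 30 0 -130 0'
python3 - <<'E'
from h import *
snap("e1");im,C=load("e1");O=np.array([464.9,-187.2,21.2]);xh=np.array([.4911,-.8711,0]);Z=np.array([0,0,1.]);yb=np.array([.8711,.4911,0])
bx=xh*np.cos(np.pi/6)-Z*.5;bz=xh*.5+Z*np.cos(np.pi/6)
P=lambda x,z,y=0:proj(C,O+bx*x+bz*z+yb*y).round(1).tolist()
for zf in(0,3):print(zf,"foot",P(-20,zf),"top front",P(-20,100+zf),"top back",P(-14,100+zf,-33),P(-14,100+zf,33),"ear hi",P(-20,36+zf,46))
h=cv2.cvtColor(im,cv2.COLOR_RGB2HSV);H,S,V=[h[...,i] for i in range(3)]
m=((H>2)&(H<16)&(S>150)&(V>40)).astype(np.uint8);k,l,st,ce=cv2.connectedComponentsWithStats(m);i=1+np.argmax(st[1:,4]);print(st[i],ce[i])
g=((H>50)&(H<85)&(S>110)&(V>40)).astype(np.uint8);k,l2,s2,c2=cv2.connectedComponentsWithStats(g);j=1+np.argmax(s2[1:,4]);print("green",s2[j],"pred 1st back",P(-.5,103),"2nd front",P(-13.5,103))
for r in range(st[i,1]+st[i,3]-9,st[i,1]+st[i,3]):
    xs=np.nonzero(l[r]==i)[0];print(r,xs.min(),xs.max(),im[r,283].tolist(),end="; ")
b=cv2.resize(cv2.convertScaleAbs(im[120:290,180:390,::-1],alpha=1.6),(420,340),interpolation=cv2.INTER_CUBIC)
s=ctrl.camera("side");a=cv2.resize(cv2.convertScaleAbs(s[125:210,265:360,::-1],alpha=1.6),(380,340),interpolation=cv2.INTER_CUBIC);cv2.imwrite("pics/e1v.png",np.hstack([b,a]))
E
```

```text
t: 44.02
tcp_pos: [479.9, -212.5, 86.8]
ee_rot: [[-0.492, 0.871, 0.005], [0.871, 0.492, -0.004], [-0.006, 0.003, -1.0]]
contact_force: [-5.9, 1.7, 30.7]
grip_width: 63.5
grasp_force: 69.4
TCP s,y,Z [29.4  0.7 86.8] turn 0.1 F in,y,z [-4.4 -4.3 30.7] w 63.5 gf 69.4 t 44.0
t: 44.78
tcp_pos: [478.1, -210.6, 85.7]
ee_rot: [[-0.492, 0.871, -0.001], [0.871, 0.492, 0.0], [0.0, -0.0, -1.0]]
contact_force: [-0.1, -0.6, 0.2]
grip_width: 85.1
grasp_force: 0.0
t: 45.52
tcp_pos: [462.9, -184.1, 216.3]
ee_rot: [[-0.492, 0.871, -0.0], [0.871, 0.492, 0.0], [0.0, -0.0, -1.0]]
contact_force: [0.1, -0.5, -1.0]
grip_width: 84.8
grasp_force: 0.0
0 foot [284.0, 167.8] top front [284.1, 242.9] top back [245.6, 247.2] [322.7, 247.2] ear hi [330.9, 191.0]
3 foot [284.0, 169.6] top front [284.2, 245.7] top back [245.3, 250.0] [323.0, 250.1] ear hi [331.2, 193.1]
[ 238  168   92   79 5752] [283.73696106 207.35257302]
green [257 248  52   9 464] pred 1st back [284.1, 259.3] 2nd front [284.1, 250.4]
238 246 321 [118, 58, 18]; 239 246 321 [118, 58, 18]; 240 246 322 [120, 58, 16]; 241 246 322 [129, 65, 21]; 242 246 322 [143, 75, 26]; 243 246 322 [150, 79, 28]; 244 246 321 [147, 74, 23]; 245 247 318 [139, 69, 21]; 246 256 310 [116, 66, 26];
```

View pics/e1v.png

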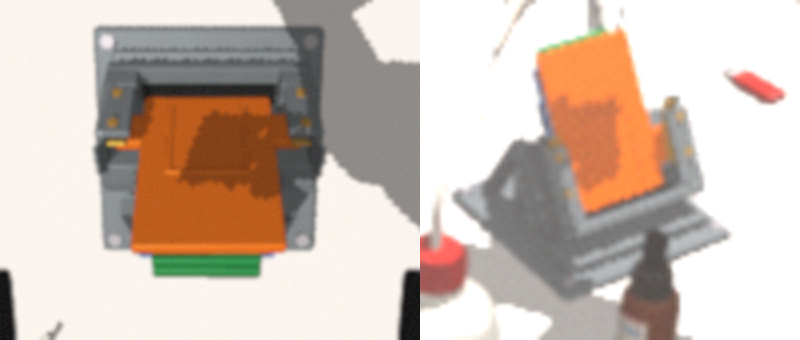

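The plate stands between the slots with both ears in, its top edge at row 246 (predicted 247 for home), and both combs show behind it. I'm handing the job in.

```bash
python3 -c "
from plant import ctrl
print(ctrl.job_done())"
```

```text
the job is handed in; nothing more can be done
None
```

I loaded both cassettes and the closing plate into the caster and handed the job in at about 46 s; the camera check put all three within about a millimetre of home, but no verdict was returned.

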